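# Find the levelling wedge and prop the print bed to its mark

### The arm

A 6-joint arm with a two-finger parallel gripper is mounted at the origin on the work surface. World frame = base frame: x ahead of the robot, y to its left, z up, the work surface at z = 0. Lengths are in mm, angles in rad, forces in N, time in s.
With the tool pointing down it reaches from about 300 to 1000 mm from the base axis. Payload 5.1 kg.
Tool frame: the origin (TCP) lies midway between the tips of the shut fingers; the grasp point (between the pads) lies 19 mm behind it (arm.hold_point_z is the z of the grasp point in the tool frame, in mm); z points along the fingers, x is the direction in which the jaws open and shut, and the axes are right-handed (so a half turn about z gives the same grasp; the last joint's range is limited). The gripper opens to 95 mm and grips with 3 to 60 N. Pads are 20 mm wide; open, the fingers measure 119 mm over their backs; the gripper's body (75 mm by 180 mm) begins 59 mm behind the grasp point.
Start: joints at [1.019, 0.124, 1.65, -0, 1.367, -0.083], TCP at [293.698, 579.85, 214.656] pointing down, gripper open.
Joint ranges: [-2.61, 2.61], [-1.02, 2.33], [0.03, 2.71], [-1.35, 4.49], [0.32, 2.68], [-2.91, 2.91]. Speed limits (rad/s): [2.57, 2.57, 3.14, 3.14, 3.14, 3.14].

### API

Orientations are given as a unit quaternion [w, x, y, z].
In Python, from workcell import arm, eyes, workorder gives the robot as it stands. The module is installed in compiled form; this text tells all that it offers.
- The arm moves only by the tool drive_tool, never from a script. Its argument "moves" is a list of rows, each an object with "rot": the turn, a rotation vector about the tool's x, y, z in rad, a list of three; "offset": the shift along the tool's x, y, z in mm, a list of three; "grip": the finger opening in mm, from 0 to 95.1. A call has exactly 10 rows; each row is the pose to reach, as a shift and turn from the pose commanded when the call began, along the tool's axes at that moment; what a row does not reach only later rows make up. A row lasts 1/8 s, in which the tool goes at most 62.5 mm and 10.7 degrees, less where a joint would pass 70% of its speed; a pose out of reach is approached as far as the arm can. A call with a gripper value outside its range is refused whole. The fingers move at their own pace and stop on an object; the grip force is fixed at half the most. Time passes only in rows, so rows that repeat a pose let the fingers close, or fill a call up. It gives the time, the measured TCP pose, the force and the opening at its end, in the units of the state.
- arm.get_obs(): the state, without advancing time (a new reading comes with each control period).
- eyes.camera(name): name is "side" or "top"; returns (picture, depth): 384x512x3 uint8, red, green, blue; 384x512 float32, mm along the optical axis (not along the pixel's ray), 0 where there is no reading.
- eyes.get_calibration(name): a dict with "mtx" (3x3 intrinsics, pixels), "extrinsics" (4x4, takes a point from camera to world coordinates). Camera axes: x right, y down, z forward; pixel columns grow to the right and rows downward; lengths in mm; the calibration is good to about 2 mm. A picture is of the moment at which its call begins. get_calibration takes no time and is no camera call.
- workorder.hand_in(): hands the job in, once; it reports no verdict.
The state is a dict: "time": time; "q": joint angles; "qvel": joint speeds; "joint_torque": joint torques, N m; "tcp_pos": TCP position; "eef_rot": TCP orientation; "wrist_force": force on the tool from outside, world axes, zero at the start; "torque": the same for the moment, N m; "finger_gap": finger opening in mm.
Only numpy, scipy, OpenCV 4.12 (cv2) and the standard library are available. Lean on these libraries where they do the work, as an engineer would, in place of code of your own. Each camera call takes 0.05 s, during which the arm holds its last target.

### The job

Lift the lids of both parts cases and leave them standing well open, so that you can see what each holds. Take out the tapered levelling wedge and slide it along the bench, thin end first, under the foot of the drooping print bed, until the bed's index tab is level with the height pointer beside it, and leave it there holding the bed. Leave the other part in its case and do not disturb the pointer or the other things on the bench.

Things in the scene. Friction and masses are not known exactly. Their poses are not given: they have to be found in the camera images.
- wedge: the levelling wedge: plain aluminium, 130 mm long (its x), 38 mm wide (y), plain slope on top from 5 mm thick at the thin end (x = +65 mm) to 38 mm at the thick end (x = -65 mm); 0.2 to 0.34 kg. Origin: middle of its flat underside, z up. It lies in one of the two cases, thin end towards the case's rear (+x within 0.06 rad)
- wedge_tip (a point): middle of the lower edge of the wedge's thin end
- block: plain aluminium flat block, 130 x 38 x 22 mm, in the other case, like the wedge in length and width; origin at the centre of its underside
- case1: open-topped grey plastic parts case 1, 168 (its x) x 112 (y) x 50 mm high with 5 mm walls and floor, fixed to the bench, closed by a black lid. Origin: centre of its underside; -x is its front (towards the robot), z up. Both cases are alike; each holds one part, lying along the case's x, its middle 3 to 10 mm behind that of the case.
- lid1 (a joint): angle (rad) of the lid of case 1: 0 shut, grows as it opens, stop at 1.9. The lid (168 x 112 x 6 mm, 120 g) hinges about the case's y axis at its rear rim, 84 mm behind (+x) and 50.5 mm above the case's origin; opening lifts its front edge up and then back. The hinge is stiff: the lid stays where it is left; it takes 2 to 3 N at the handle.
- lid1_handle (a point): grip point on the handle of lid 1: an upright black fin on the lid's front, 14 mm wide (y), 26 mm long (x), 38 mm high above the lid; this point is on its middle, 28 mm above the lid's top, 152 mm in front of the hinge axis and 34 mm above it when shut (axes turn with the lid). Pinched across its 14 mm width it can turn between the fingers as the lid swings.
- case2: open-topped grey plastic parts case 2, 168 (its x) x 112 (y) x 50 mm high with 5 mm walls and floor, fixed to the bench, closed by a black lid. Origin: centre of its underside; -x is its front (towards the robot), z up. Both cases are alike; each holds one part, lying along the case's x, its middle 3 to 10 mm behind that of the case.
- lid2 (a joint): angle (rad) of the lid of case 2: 0 shut, grows as it opens, stop at 1.9. The lid (168 x 112 x 6 mm, 120 g) hinges about the case's y axis at its rear rim, 84 mm behind (+x) and 50.5 mm above the case's origin; opening lifts its front edge up and then back. The hinge is stiff: the lid stays where it is left; it takes 2 to 3 N at the handle.
- lid2_handle (a point): grip point on the handle of lid 2: an upright black fin on the lid's front, 14 mm wide (y), 26 mm long (x), 38 mm high above the lid; this point is on its middle, 28 mm above the lid's top, 152 mm in front of the hinge axis and 34 mm above it when shut (axes turn with the lid). Pinched across its 14 mm width it can turn between the fingers as the lid swings.
- frame: dark printer frame, fixed. Origin on the bench, about under the bed's foot; x points into the printer (the way the wedge goes in, to the robot's right), y away from the robot, z up. Uprights 20 x 20 mm, 160 mm high, at x -15, y +-140 mm carry a cross beam 20 x 20 mm at x -15 mm, 140 to 160 mm above the bench. Side rails 20 mm high at y +-140 mm from x -50 to 200 mm; the bench between them is bare up to x = 180
- bed: the print bed: a black-topped plate 180 mm wide, 8 mm thick, front edge at the frame's x = -10 mm (70 to 90 mm above the bench). It swings freely about a rod along y at the frame's x = 170, z = 90 mm (the body's origin is 170 mm before it) and droops at the front by 0.09 rad until propped; 0.6 kg, about 3 N on its foot
- foot (a point): axis of the foot hanging under the bed: a steel roller along y, radius 7 mm, 26 mm long, 170 mm in front of the rod. Drooping, it is at the frame's x = +6, y = 0, its lowest point 12 mm above the bench; it comes forward to x = 0 as it rises 15 mm
- bed_tip (a point): outer end of the bed's index tab, a small steel tab 3 mm thick that sticks out of the plate's left (frame +y, away from the robot) edge, 150 mm in front of the rod; it goes up and down with the bed (0.0765 m above the bench when drooping)
- mark (a point): inner end of the height pointer: a steel blade 3 mm thick on a white collar on the frame's left (+y) upright, end to end with the index tab (6 mm gap) and 6 to 14 mm above it at the start. The bed is right when tab and pointer are at one height. The collar is stiff (6 N); do not shift it
- jar: clear jar with black cap, 52 mm diameter, 80 mm high, on the far side between cases and printer; origin at its underside; bystander
- bottle: white plastic bottle, 52 mm diameter, 130 mm high, on the robot's side of the work; origin at its underside; bystander
- driver: screwdriver 180 mm long with black handle lying on the bench between the two cases; bystander; origin at its middle on the bench
- motor: small stepper motor standing on its tail, 56 x 56 mm, 64 mm high, with a thin 22 mm shaft on top, behind the left case; origin at its underside; bystander
There are look-alikes about, which are no part of the job. Leave any purple look-alike of the case2 alone. What is shaped like the case1 but yellow is not meant.

How it is judged:
By the outcome, as a careful person would: the job done as asked, in the order asked, and still so for the second after the job is handed in, with the robot touching nothing.
It also fails if it takes over 72 s, if anything falls off the work surface, if the arm or the gripper's body presses on something with over 40 N, if the wrist force passes 120 N, or if a joint passes its speed limit or range.

## Working session

There is one attempt and no reset: what is moved stays moved. The work goes in short steps, Python scripts to look and compute and a tool call to move; the robot and the scene stay as the last step left them, time stands still between calls to the robot, and variables do not carry over. Pictures are saved under pics/ and viewed, and the job is handed in when it is done.

Besides the shell and the picture viewer there is one more tool, called after "Emit:" as name(argument=value, ...), one argument or row to a line, values as JSON. drive_tool: Moves the arm, as the interface text tells. Its arguments: {"type":"object","properties":{"moves":{"type":"array"}},"required":["moves"]}

```bash
mkdir -p pics; cat > h.py <<'E'
import numpy as np, cv2
from workcell import arm, eyes, workorder
def snap(n,tag):
    p,d=eyes.camera(n); cv2.imwrite(f'pics/{tag}.png',cv2.cvtColor(p,cv2.COLOR_RGB2BGR)); np.savez(f'{tag}.npz',p=p,d=d); return p,d
def cal(n):
    c=eyes.get_calibration(n); return np.array(c['mtx']),np.array(c['extrinsics'])
def pt(n,d,u,v):
    K,E=cal(n); z=d[int(v),int(u)]; return (E@np.r_[np.linalg.inv(K)@[u,v,1]*z,1])[:3]
def cloud(n,d):
    K,E=cal(n); v,u=np.mgrid[:384,:512]; r=np.stack([u,v,np.ones_like(u)],-1)@np.linalg.inv(K).T*d[...,None]
    return r@E[:3,:3].T+E[:3,3]
def plane(n,u,v,h):
    K,E=cal(n); r=E[:3,:3]@np.linalg.inv(K)@[u,v,1]; o=E[:3,3]; return o+r*(h-o[2])/r[2]
def proj(n,P):
    K,E=cal(n); c=np.linalg.inv(E)@np.r_[P,1]; q=K@c[:3]; return q[:2]/q[2]
E
python3 - <<'E'
from h import *
for n in ['side','top']:
    snap(n,n+'0'); K,E=cal(n); print(K.round(1),E.round(3))
print(arm.get_obs(),arm.hold_point_z)
E
```

```text
[[398.4   0.  258.8]
 [  0.  398.4 191.2]
 [  0.    0.    1. ]] [[-9.120000e-01 -2.510000e-01  3.260000e-01  8.019000e+00]
 [-4.110000e-01  5.760000e-01 -7.060000e-01  1.163566e+03]
 [-1.100000e-02 -7.780000e-01 -6.280000e-01  1.025670e+03]
 [ 0.000000e+00  0.000000e+00  0.000000e+00  1.000000e+00]]
[[429.3   0.  254. ]
 [  0.  429.3 188.7]
 [  0.    0.    1. ]] [[-1.800000e-02 -9.890000e-01  1.440000e-01  3.203240e+02]
 [-1.000000e+00  1.500000e-02 -2.100000e-02  1.410200e+02]
 [ 1.900000e-02 -1.440000e-01 -9.890000e-01  1.372908e+03]
 [ 0.000000e+00  0.000000e+00  0.000000e+00  1.000000e+00]]
{'time': 0.1, 'q': array([ 1.01938683e+00,  1.24399601e-01,  1.65151852e+00, -3.71020780e-05,
        1.36750905e+00, -8.26076203e-02]), 'qvel': array([ 0.00069971, -0.00055112, -0.0057032 ,  0.00098585, -0.00287245,
        0.00046588]), 'joint_torque': array([ 5.19087553e-04, -4.18879473e+01, -3.61097252e+01,  7.76501256e-02,
        4.61549254e-02, -7.15665215e-05]), 'tcp_pos': array([293.41805703, 579.35829982, 213.54723338]), 'eef_rot': array([ 4.30304031e-04,  8.52000532e-01,  5.23540115e-01, -8.10262991e-04]), 'wrist_force': array([-0.27963533, -0.00530818,  0.05850909]), 'torque': array([ 0.04270406,  0.02848375, -0.02687552]), 'finger_gap': 94.95939403360651} -18.8
```

View pics/side0.png

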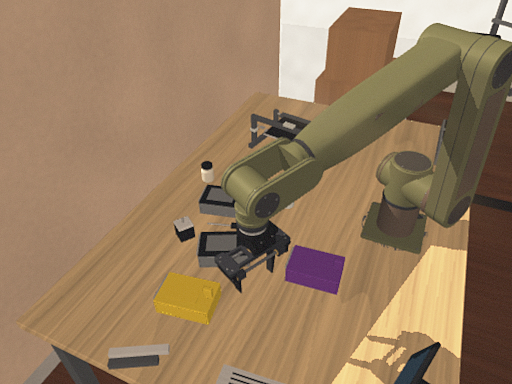

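View pics/top0.png

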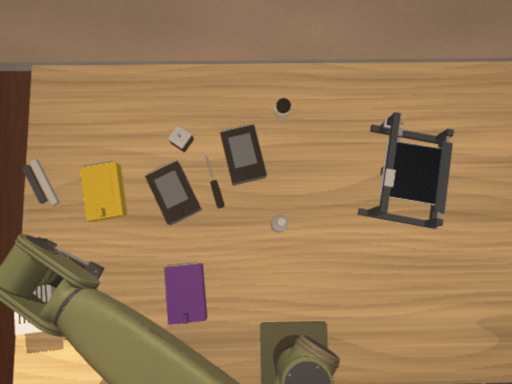

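```bash
python3 - <<'E'
import cv2
t=cv2.imread('pics/top0.png'); cv2.imwrite('pics/tc0.png',cv2.resize(t[110:240,130:290],None,fx=5,fy=4.6,interpolation=cv2.INTER_CUBIC)[:598])
cv2.imwrite('pics/tc1.png',cv2.resize(t[100:240,350:470],None,fx=4.2,fy=4.2,interpolation=cv2.INTER_CUBIC))
t=cv2.imread('pics/side0.png'); cv2.imwrite('pics/sc0.png',cv2.resize(t[90:280,160:340],None,fx=3.1,fy=3.1,interpolation=cv2.INTER_CUBIC))
E
```

```text
(no output)
```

View pics/tc0.png

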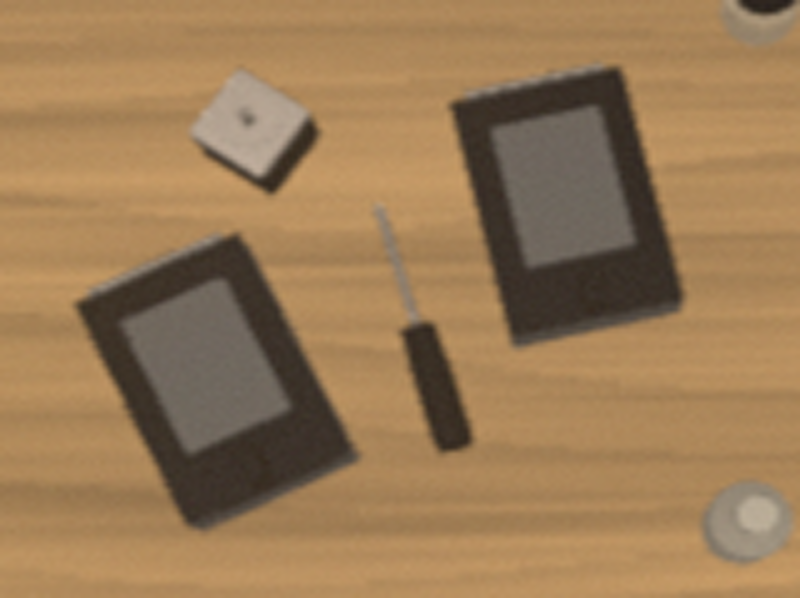

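View pics/tc1.png

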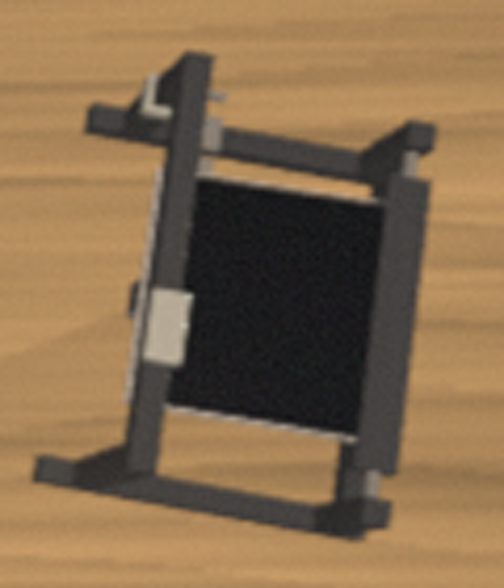

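View pics/sc0.png

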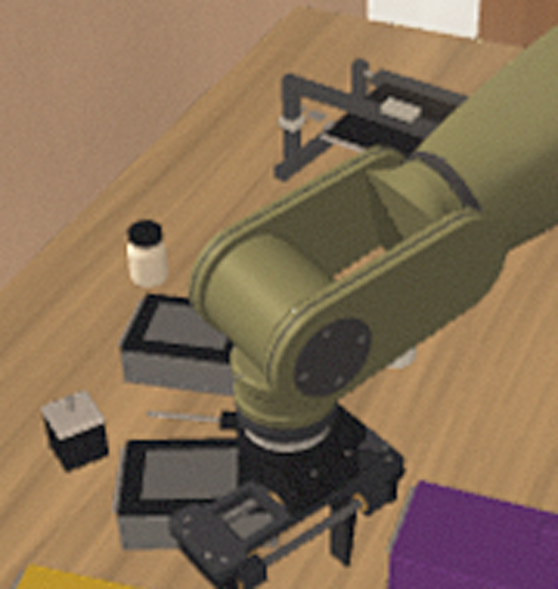

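```bash
python3 - <<'E'
from h import *
z=np.load('top0.npz');p,d=z['p'].astype(int),z['d']; C=cloud('top',d)
Z=C[...,2]; print('bench z',np.median(Z[230:260,300:350]),Z[230:260,300:350].std())
for nm,(u0,u1,v0,v1) in dict(A=(140,205,155,230),B=(215,272,118,190)).items():
    m=np.zeros(Z.shape,np.uint8); m[v0:v1,u0:u1]=((Z[v0:v1,u0:u1]>40)&(Z[v0:v1,u0:u1]<75))
    cs,_=cv2.findContours(m,0,1); c=max(cs,key=cv2.contourArea); r=cv2.minAreaRect(c); b=cv2.boxPoints(r)
    W=np.array([plane('top',x,y,56.5) for x,y in b]); 
    print(nm,r,np.median(Z[m>0])); print(W.round(1), [np.linalg.norm(W[i]-W[i-1]).round(1) for i in range(4)])
    # handle
    s=Z[v0:v1,u0:u1]; hi=(s>75)&(s<110); vv,uu=np.nonzero(hi); print('handle px',uu.mean()+u0,vv.mean()+v0,len(uu), C[v0:v1,u0:u1][hi].mean(0) if len(uu) else None)
    # dark mask rect
    P=p[v0:v1,u0:u1]; dk=(P.sum(2)<240).astype(np.uint8)
    x=s.copy()
    # fit by points cloud
    X=C[...,:2][m>0].astype(np.float32); rr=cv2.minAreaRect(X); print(rr)
E
```

```text
bench z 0.24817197903303168 79.1701283181
A ((172.5147247314453, 191.30882263183594), (56.07931137084961, 37.1008186340332), 64.65382385253906) 57.42926953711776
[[563.2 454.1  56.5]
 [612.  350.9  56.5]
 [452.1 276.2  56.5]
 [405.1 378.2  56.5]] [np.float64(175.4), np.float64(114.2), np.float64(176.6), np.float64(112.4)]
handle px 180.38297872340425 210.2340425531915 47 [444.84986003 334.644733    92.79366761]
((509.1609191894531, 365.929931640625), (175.13516235351562, 112.38436126708984), 25.282825469970703)
B ((243.2209014892578, 152.5869903564453), (54.92043685913086, 35.70606231689453), 76.50426483154297) 57.32140401963056
[[700.4 218.9  56.5]
 [726.3 108.8  56.5]
 [553.8  71.9  56.5]
 [529.1 180.3  56.5]] [np.float64(175.6), np.float64(113.1), np.float64(176.4), np.float64(111.1)]
handle px 248.41860465116278 171.88372093023256 43 [558.13002394 129.92769187  92.93205566]
((628.9271240234375, 145.4040985107422), (175.57254028320312, 111.9068374633789), 12.71386432647705)
```

```bash
cat >> h.py <<'E'
from scipy.spatial.transform import Rotation as Rn
import json,os
def Rdown(deg,tilt=0,about='x'):
    # tool x at world yaw deg, z down; then tilt (deg) about tool axis
    a=np.deg2rad(deg); x=np.array([np.cos(a),np.sin(a),0]); z=np.array([0,0,-1.]); R=np.stack([x,np.cross(z,x),z],1)
    return R@Rn.from_euler(about,tilt,degrees=True).as_matrix()
def getcmd():
    c=json.load(open('cmd.json')); return np.array(c['p']),np.array(c['R'])
def setcmd(p,R): json.dump(dict(p=list(map(float,p)),R=np.array(R).tolist()),open('cmd.json','w'))
def advance(off,rot):
    p,R=getcmd(); p=p+R@np.array(off,float); R=R@Rn.from_rotvec(rot).as_matrix(); setcmd(p,R); return p,R
def rel(P,R2):
    p,R=getcmd(); return (R.T@(np.array(P)-p)).round(1).tolist(), Rn.from_matrix(R.T@R2).as_rotvec().round(3).tolist()
E
python3 - <<'E'
from h import *
q=[4.3e-4,.852,.52354,-8.1e-4]
R=Rn.from_quat([q[1],q[2],q[3],q[0]]).as_matrix(); print(R.round(4))
p=np.array([293.698,579.85,214.656]); setcmd(p,R)
print(rel([448,336,150],Rdown(115.2)),rel([448,336,66],Rdown(115.2)))
t=cv2.imread('pics/side0.png'); cv2.imwrite('pics/sc1.png',cv2.resize(t[95:160,240:330],None,fx=8,fy=8,interpolation=cv2.INTER_CUBIC))
E
```

```text
[[ 4.518e-01  8.921e-01 -9.000e-04]
 [ 8.921e-01 -4.518e-01 -1.600e-03]
 [-1.800e-03 -1.000e-04 -1.000e+00]]
([-147.7, 247.8, 64.9], [-0.001, 0.002, -0.909]) ([-147.6, 247.8, 148.9], [-0.001, 0.002, -0.909])
```

View pics/sc1.png

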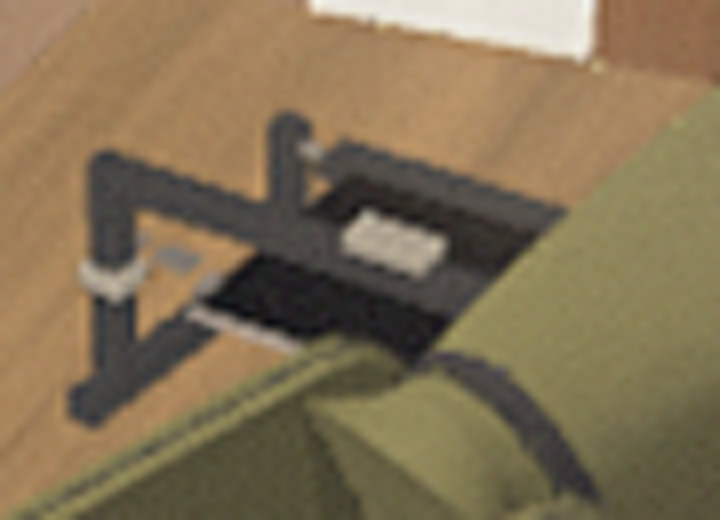

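Emit:
drive_tool(
  moves=[
    {"offset": [-25, 42, 15], "rot": [0, 0, -0.16], "grip": 60},
    {"offset": [-50, 84, 30], "rot": [0, 0, -0.32], "grip": 60},
    {"offset": [-75, 126, 50], "rot": [0, 0, -0.48], "grip": 60},
    {"offset": [-100, 168, 70], "rot": [0, 0, -0.64], "grip": 60},
    {"offset": [-125, 210, 85], "rot": [0, 0, -0.8], "grip": 60},
    {"offset": [-147.6, 247.8, 95], "rot": [-0.001, 0.002, -0.909], "grip": 60},
    {"offset": [-147.6, 247.8, 105], "rot": [-0.001, 0.002, -0.909], "grip": 60},
    {"offset": [-147.6, 247.8, 105], "rot": [-0.001, 0.002, -0.909], "grip": 60},
    {"offset": [-147.6, 247.8, 105], "rot": [-0.001, 0.002, -0.909], "grip": 60},
    {"offset": [-147.6, 247.8, 105], "rot": [-0.001, 0.002, -0.909], "grip": 60},
  ],
)

```text
time: 1.35
tcp_pos: [447.9, 337.3, 110.2]
eef_rot: [0.0, 0.535, 0.845, 0.002]
wrist_force: [0.1, 0.1, -0.1]
finger_gap: 59.9
```

```bash
python3 - <<'E'
from h import *
advance([-147.6,247.8,105],[-.001,.002,-.909])
snap('side','s1'); o=arm.get_obs(); print(o['tcp_pos'],o['q'].round(3))
t=cv2.imread('pics/s1.png'); cv2.imwrite('pics/s1c.png',cv2.resize(t[120:290,150:330],None,fx=3.4,fy=3.4,interpolation=cv2.INTER_CUBIC))
E
```

```text
[447.91558485 337.16141967 110.23917981] [ 5.490e-01  1.500e-02  1.948e+00  1.000e-03  1.176e+00 -1.464e+00]
```

View pics/s1c.png

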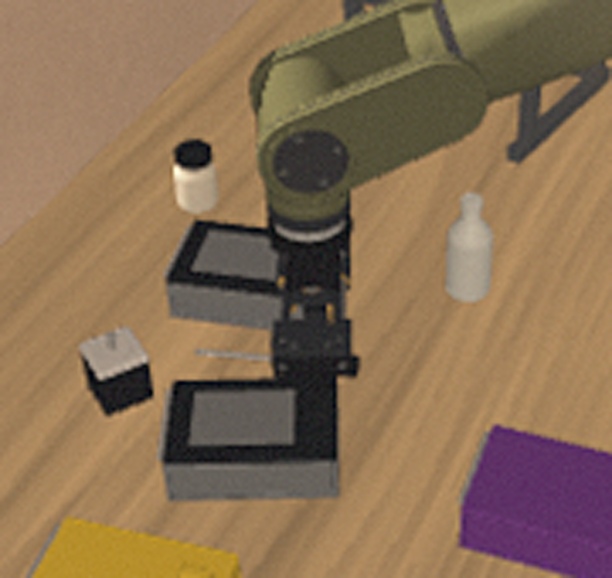

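Emit:
drive_tool(
  moves=[
    {"offset": [-1, 0, 22], "rot": [0, 0, 0], "grip": 60},
    {"offset": [-1, 0, 44], "rot": [0, 0, 0], "grip": 60},
    {"offset": [-1, 0, 44], "rot": [0, 0, 0], "grip": 30},
    {"offset": [-1, 0, 44], "rot": [0, 0, 0], "grip": 10},
    {"offset": [-1, 0, 44], "rot": [0, 0, 0], "grip": 4},
    {"offset": [-1, 0, 44], "rot": [0, 0, 0], "grip": 4},
    {"offset": [-1, 0, 44], "rot": [0, 0, 0], "grip": 4},
    {"offset": [-1, 0, 44], "rot": [0, 0, 0], "grip": 4},
    {"offset": [-1, 0, 44], "rot": [0, 0, 0], "grip": 4},
    {"offset": [-1, 0, 44], "rot": [0, 0, 0], "grip": 4},
  ],
)

```text
time: 2.65
tcp_pos: [447.4, 338.9, 66.4]
eef_rot: [-0.003, 0.536, 0.844, 0.004]
wrist_force: [-5.6, 13.1, -0.6]
finger_gap: 14.0
```

```bash
python3 - <<'E'
import numpy as np
R=np.hypot(152,34);f0=np.arctan2(34,-152)
for th in [.1,.2,.3,.4,.5,.6,.7,.8,.9,1.0,1.1,1.2,1.3,1.4,1.5,1.6,1.7,1.75,1.78]:
    print(th,(R*np.cos(f0-th)+152).round(1),-(R*np.sin(f0-th)-34).round(1))
from h import *
advance([-1,0,44],[0,0,0])
E
```

```text
0.1 4.2 -15.0
0.2 9.8 -29.5
0.3 16.8 -43.4
0.4 25.2 -56.5
0.5 34.9 -68.7
0.6 45.7 -79.9
0.7 57.6 -89.9
0.8 70.5 -98.7
0.9 84.1 -106.2
1.0 98.5 -112.3
1.1 113.4 -116.9
1.2 128.6 -120.0
1.3 144.1 -121.6
1.4 159.7 -121.6
1.5 175.2 -120.0
1.6 190.4 -116.9
1.7 205.3 -112.4
1.75 212.5 -109.5
1.78 216.8 -107.6
```

Emit:
drive_tool(
  moves=[
    {"offset": [4, 4.2, -15], "rot": [0, 0, 0], "grip": 4},
    {"offset": [4, 9.8, -29.5], "rot": [0, 0, 0], "grip": 4},
    {"offset": [4, 16.8, -43.4], "rot": [0, 0, 0], "grip": 4},
    {"offset": [4, 25.2, -56.5], "rot": [0, 0, 0], "grip": 4},
    {"offset": [4, 34.9, -68.7], "rot": [0, 0, 0], "grip": 4},
    {"offset": [4, 45.7, -79.9], "rot": [0, 0, 0], "grip": 4},
    {"offset": [4, 57.6, -89.9], "rot": [0, 0, 0], "grip": 4},
    {"offset": [4, 70.5, -98.7], "rot": [0, 0, 0], "grip": 4},
    {"offset": [4, 84.1, -106.2], "rot": [0, 0, 0], "grip": 4},
    {"offset": [4, 98.5, -112.3], "rot": [0, 0, 0], "grip": 4},
  ],
)

```text
time: 3.9
tcp_pos: [536.0, 381.1, 178.2]
eef_rot: [-0.001, 0.536, 0.844, 0.0]
wrist_force: [-2.2, 1.6, -6.6]
finger_gap: 13.9
```

Emit:
drive_tool(
  moves=[
    {"offset": [0, 14.9, -4.6], "rot": [0, 0, 0], "grip": 4},
    {"offset": [0, 30.1, -7.7], "rot": [0, 0, 0], "grip": 4},
    {"offset": [0, 45.6, -9.3], "rot": [0, 0, 0], "grip": 4},
    {"offset": [0, 61.2, -9.3], "rot": [0, 0, 0], "grip": 4},
    {"offset": [0, 76.7, -7.7], "rot": [0, 0, 0], "grip": 4},
    {"offset": [0, 91.9, -4.6], "rot": [0, 0, 0], "grip": 4},
    {"offset": [0, 106.8, -0.1], "rot": [0, 0, 0], "grip": 4},
    {"offset": [0, 114, 2.8], "rot": [0, 0, 0], "grip": 4},
    {"offset": [0, 114, 2.8], "rot": [0, 0, 0], "grip": 4},
    {"offset": [0, 114, 2.8], "rot": [0, 0, 0], "grip": 50},
  ],
)

```text
time: 5.15
tcp_pos: [640.0, 429.2, 176.1]
eef_rot: [0.001, 0.536, 0.844, 0.002]
wrist_force: [-0.0, -0.7, -0.5]
finger_gap: 19.2
```

```bash
python3 - <<'E'
from h import *
advance([4,98.5,-112.3],[0,0,0]);print(advance([0,114,2.8],[0,0,0])); o=arm.get_obs(); print(o['tcp_pos'],o['wrist_force'],o['finger_gap'])
p,R=getcmd()
# next: up then to B
for P in ([*p[:2],p[2]+90],[560,130,112],[560,130,66]): print(rel(P,Rdown(102.7)))
E
```

```text
(array([638.93752706, 429.29320875, 175.44129747]), array([[-4.26126089e-01,  9.04663779e-01,  6.34423457e-05],
       [ 9.04663738e-01,  4.26126046e-01,  3.36989936e-04],
       [ 2.77828153e-04,  2.00994193e-04, -9.99999941e-01]]))
[640.03560892 429.21596814 176.05346184] [-0.01911288 -0.74877862 -0.52508526] 19.203404667638463
([0.0, 0.0, -90.0], [0.0, -0.0, 0.219])
([-237.1, -199.0, 63.3], [0.0, -0.0, 0.219])
([-237.2, -199.0, 109.3], [0.0, -0.0, 0.219])
```

Emit:
drive_tool(
  moves=[
    {"offset": [0, 0, -10], "rot": [0, 0, 0], "grip": 60},
    {"offset": [0, 0, -70], "rot": [0, 0, 0], "grip": 60},
    {"offset": [-30, -25, -75], "rot": [0, 0, 0.05], "grip": 60},
    {"offset": [-75, -63, -65], "rot": [0, 0, 0.1], "grip": 60},
    {"offset": [-120, -100, -40], "rot": [0, 0, 0.15], "grip": 60},
    {"offset": [-160, -136, -10], "rot": [0, 0, 0.219], "grip": 60},
    {"offset": [-200, -170, 20], "rot": [0, 0, 0.219], "grip": 60},
    {"offset": [-234.4, -198.8, 45], "rot": [0, 0, 0.219], "grip": 60},
    {"offset": [-234.4, -198.8, 63], "rot": [0, 0, 0.219], "grip": 60},
    {"offset": [-234.4, -198.8, 63], "rot": [0, 0, 0.219], "grip": 60},
  ],
)

```text
time: 6.4
tcp_pos: [558.3, 132.6, 110.6]
eef_rot: [-0.001, 0.625, 0.781, 0.0]
wrist_force: [-0.8, 0.1, 0.8]
finger_gap: 59.6
```

```bash
python3 - <<'E'
from h import *
print(advance([-234.4,-198.8,63],[0,0,.219])[0])
snap('side','s2'); snap('top','t2'); o=arm.get_obs(); print(o['tcp_pos'],o['q'].round(3))
t=cv2.imread('pics/s2.png'); cv2.imwrite('pics/s2c.png',cv2.resize(t[120:290,150:330],None,fx=3.4,fy=3.4,interpolation=cv2.INTER_CUBIC))
t=cv2.imread('pics/t2.png'); cv2.imwrite('pics/t2c.png',cv2.resize(t[110:240,130:290],None,fx=4.6,fy=4.6,interpolation=cv2.INTER_CUBIC))
E
```

```text
[558.97831987 132.54740092 112.33622061]
[559.95382025 133.60619337 112.84398058] [ 0.14   0.045  1.912  0.002  1.182 -1.654]
```

View pics/s2c.png

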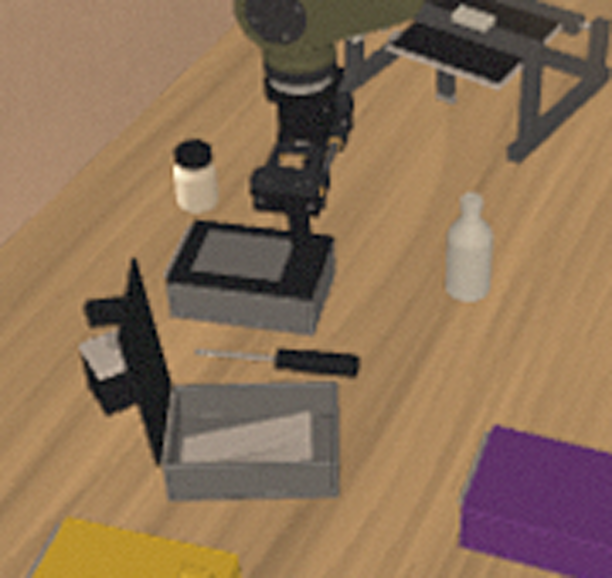

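View pics/t2c.png

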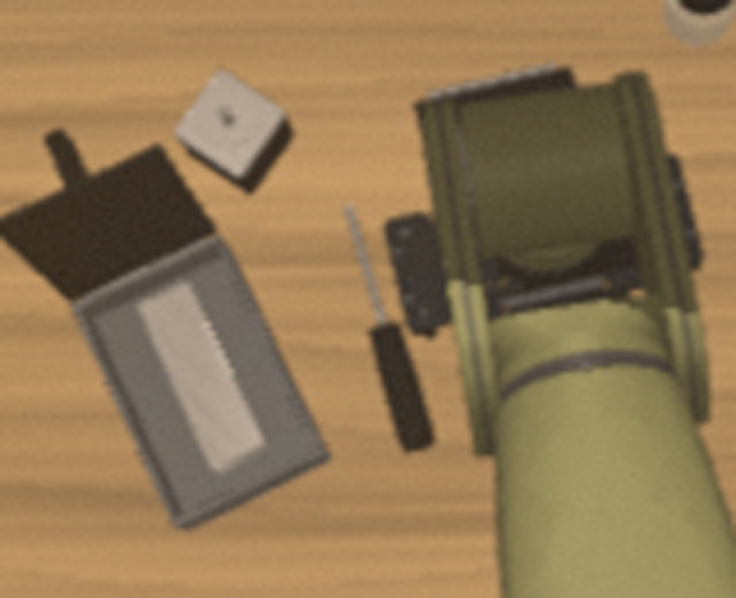

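Emit:
drive_tool(
  moves=[
    {"offset": [0, 0, 23], "rot": [0, 0, 0], "grip": 60},
    {"offset": [0, 0, 46], "rot": [0, 0, 0], "grip": 40},
    {"offset": [0, 0, 46], "rot": [0, 0, 0], "grip": 20},
    {"offset": [0, 0, 46], "rot": [0, 0, 0], "grip": 4},
    {"offset": [0, 0, 46], "rot": [0, 0, 0], "grip": 4},
    {"offset": [0, 0, 46], "rot": [0, 0, 0], "grip": 4},
    {"offset": [0, 0, 46], "rot": [0, 0, 0], "grip": 4},
    {"offset": [0, 0, 46], "rot": [0, 0, 0], "grip": 4},
    {"offset": [0, 4.2, 31], "rot": [0, 0, 0], "grip": 4},
    {"offset": [0, 9.8, 16.5], "rot": [0, 0, 0], "grip": 4},
  ],
)

```text
time: 7.75
tcp_pos: [567.7, 133.8, 93.8]
eef_rot: [-0.001, 0.625, 0.781, -0.001]
wrist_force: [4.2, -3.8, -6.2]
finger_gap: 13.7
```

Emit:
drive_tool(
  moves=[
    {"offset": [0, 7, -13.9], "rot": [0, 0, 0], "grip": 4},
    {"offset": [0, 15.4, -27], "rot": [0, 0, 0], "grip": 4},
    {"offset": [0, 25.1, -39.2], "rot": [0, 0, 0], "grip": 4},
    {"offset": [0, 35.9, -50.4], "rot": [0, 0, 0], "grip": 4},
    {"offset": [0, 47.8, -60.4], "rot": [0, 0, 0], "grip": 4},
    {"offset": [0, 60.7, -69.2], "rot": [0, 0, 0], "grip": 4},
    {"offset": [0, 74.3, -76.7], "rot": [0, 0, 0], "grip": 4},
    {"offset": [0, 88.7, -82.8], "rot": [0, 0, 0], "grip": 4},
    {"offset": [0, 103.6, -87.4], "rot": [0, 0, 0], "grip": 4},
    {"offset": [0, 118.8, -90.5], "rot": [0, 0, 0], "grip": 4},
  ],
)

```text
time: 9.0
tcp_pos: [683.4, 160.0, 185.0]
eef_rot: [-0.002, 0.625, 0.781, -0.001]
wrist_force: [-2.2, -5.3, -1.2]
finger_gap: 14.0
```

Emit:
drive_tool(
  moves=[
    {"offset": [0, 15.5, -1.6], "rot": [0, 0, 0], "grip": 4},
    {"offset": [0, 31.1, -1.6], "rot": [0, 0, 0], "grip": 4},
    {"offset": [0, 46.6, 0], "rot": [0, 0, 0], "grip": 4},
    {"offset": [0, 61.8, 3.1], "rot": [0, 0, 0], "grip": 4},
    {"offset": [0, 76.7, 7.6], "rot": [0, 0, 0], "grip": 4},
    {"offset": [0, 83.9, 10.5], "rot": [0, 0, 0], "grip": 4},
    {"offset": [0, 83.9, 10.5], "rot": [0, 0, 0], "grip": 40},
    {"offset": [0, 83.9, 10.5], "rot": [0, 0, 0], "grip": 60},
    {"offset": [0, 83.9, -10], "rot": [0, 0, 0], "grip": 60},
    {"offset": [0, 83.9, -70], "rot": [0, 0, 0], "grip": 60},
  ],
)

```text
time: 10.25
tcp_pos: [763.9, 179.1, 252.4]
eef_rot: [-0.003, 0.625, 0.781, -0.002]
wrist_force: [1.4, 0.6, 0.4]
finger_gap: 48.5
```

```bash
python3 - <<'E'
from h import *
advance([0,9.8,16.5],[0,0,0]);advance([0,118.8,-90.5],[0,0,0]);print(advance([0,83.9,-70],[0,0,0])[0])
snap('side','s3'); snap('top','t3'); o=arm.get_obs(); print(o['tcp_pos'],o['q'].round(3),o['time'])
t=cv2.imread('pics/s3.png'); cv2.imwrite('pics/s3c.png',cv2.resize(t[90:270,150:330],None,fx=3.3,fy=3.3,interpolation=cv2.INTER_CUBIC))
t=cv2.imread('pics/t3.png'); cv2.imwrite('pics/t3c.png',cv2.resize(t[110:240,130:290],None,fx=4.6,fy=4.6,interpolation=cv2.INTER_CUBIC))
E
```

```text
[766.29130103 179.12278487 256.36507693]
[769.45711067 179.98195954 268.37953325] [ 0.161  0.395  1.238  0.002  1.491 -1.631] 10.35
```

View pics/s3c.png

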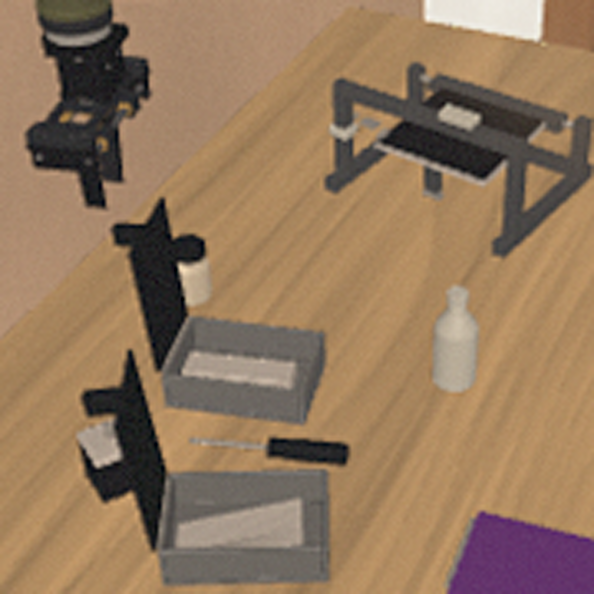

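View pics/t3c.png

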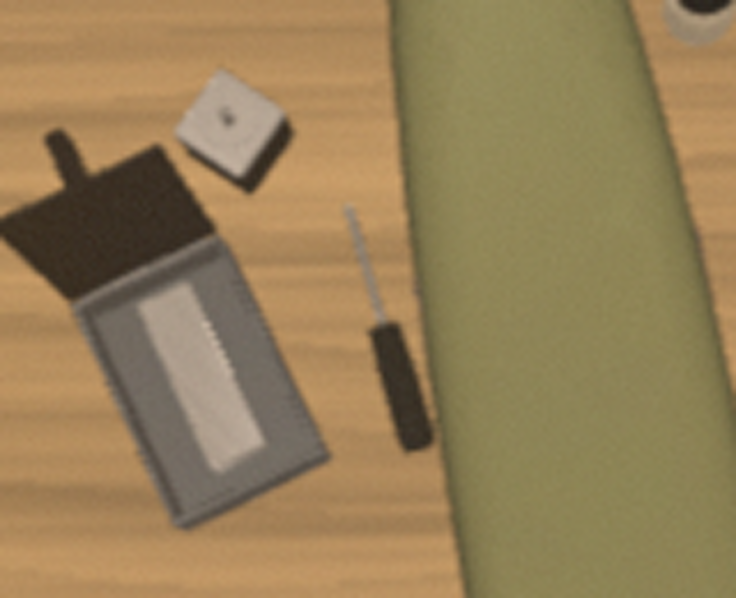

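```bash
python3 - <<'E'
from h import *
from h import *
p,d=np.load('t3.npz')['p'].astype(int),np.load('t3.npz')['d']
b=p[110:240,130:290]; 
cv2.imwrite('pics/t3d.png',cv2.resize(cv2.imread('pics/t3.png')[165:220,150:200],None,fx=11,fy=11,interpolation=cv2.INTER_CUBIC))
cv2.imwrite('pics/s3d.png',cv2.resize(cv2.imread('pics/s3.png')[228:270,195:255],None,fx=12,fy=12,interpolation=cv2.INTER_CUBIC))
for v in (180,190,200): print(v,p[v,150:200].sum(1))
E
```

```text
180 [256 294 312 318 316 317 315 314 314 317 313 367 441 461 467 466 468 467
 471 464 470 460 463 478 526 463 325 307 315 319 317 316 321 311 317 327
 313 316 362 405 410 406 407 408 408 407 408 404 404 409]
190 [423 386 319 262 241 275 316 323 317 314 311 320 317 315 316 344 415 463
 474 468 466 470 472 467 473 470 485 494 503 508 435 330 315 320 318 320
 325 320 322 312 312 284 296 380 420 414 415 413 410 415]
200 [385 383 384 383 387 371 345 295 256 253 289 318 317 316 320 320 314 316
 318 323 378 447 474 472 468 478 471 481 489 490 496 491 504 504 434 339
 318 321 320 325 323 315 314 318 295 296 284 314 383 413]
```

View pics/t3d.png

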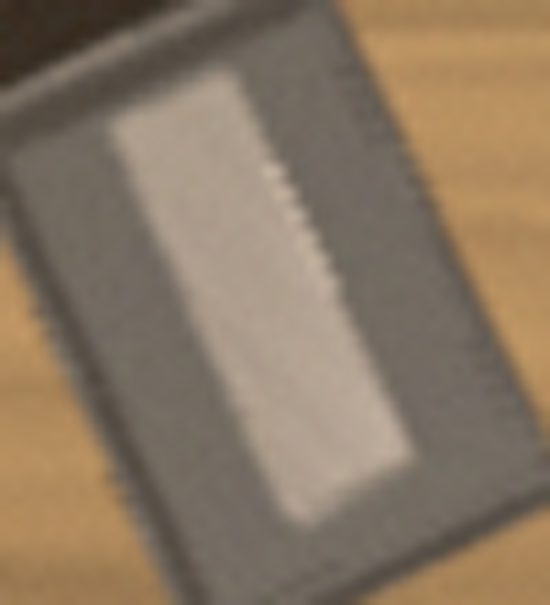

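View pics/s3d.png

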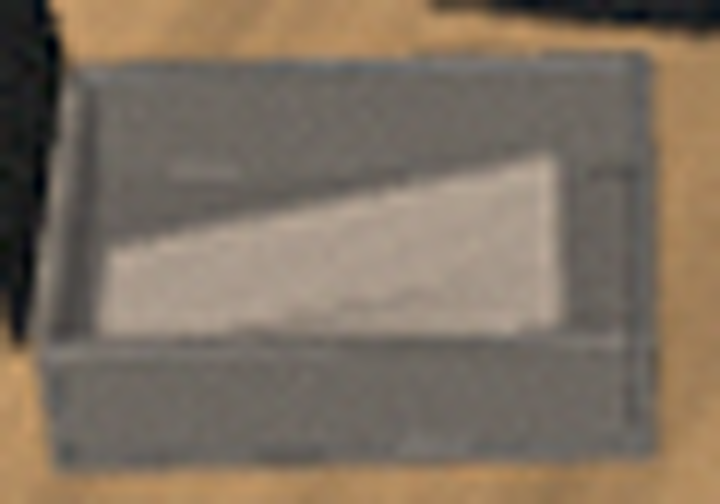

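```bash
python3 - <<'E'
from h import *
f=lambda x,y,h: plane('top',150+(x+.5)/11-.5,165+(y+.5)/11-.5,h)
RL=f(110,127,10);RR=f(235,70,7);FL=f(286,505,43);FR=f(412,455,5)
print(RL,RR,FL,FR)
for a,b in((FL,RL),(FR,RR)): v=(b-a)[:2]; print(np.degrees(np.arctan2(v[1],v[0])),np.hypot(*v))
# per-row edge subpixel
p=np.load('t3.npz')['p'].astype(float).sum(2); L=[];Rr=[]
for v in range(180,207):
    row=p[v,150:200]; idx=np.where(row[5:42]>395)[0]+5; i=idx[0];
    l=i-1+(395-row[i-1])/(row[i]-row[i-1]); j=idx[-1]; r=j+(row[j]-395)/(row[j]-row[j+1]); L.append((150+l,v));Rr.append((150+r,v))
n=len(L)
for nm,S in(('L',L),('R',Rr)):
    S=np.array(S); k=np.polyfit(S[:,1],S[:,0],1); print(nm,k,np.abs(np.polyval(k,S[:,1])-S[:,0]).max())
    t=[]
    for v in (180,206):
        frac=(v-177)/(211-177)
        h=10+33*frac if nm=='L' else 5
        t.append(plane('top',np.polyval(k,v),v,h))
    w=t[0]-t[1]; print(t,np.degrees(np.arctan2(w[1],w[0])))
# side view z check of top corner thick far... 
K,E=cal('side'); g=lambda x,y,h: plane('side',195+(x+.5)/12-.5,228+(y+.5)/12-.5,h)
print('side thick top far corner',g(555,155,43),'thin far top',g(112,245,10))
p,R=getcmd(); print(p)
E
```

```text
[563.92393983 414.58139849  10.        ] [580.88549456 378.93524433   7.        ] [449.24783975 357.11653308  43.        ] [466.90574909 326.96833366   5.        ]
26.615717502879765 128.26854129554818
24.509717579314618 125.26748254028797
L [ -0.47488204 253.71381925] 24.88812000483381
[array([550.3037227 , 386.13574681,  12.91176471]), array([464.60352429, 418.96622913,  38.14705882])] -20.96109957582867
R [-7.31725127e-04  1.83980723e+02] 20.15245146364407
[array([550.90265804, 337.46949699,   5.        ]), array([466.77452533, 337.05637581,   5.        ])] 0.28135546502527076
side thick top far corner [464.27697604 326.74279004  43.        ] thin far top [580.67135669 382.02099229  10.        ]
[766.29130103 179.12278487 256.36507693]
```

```bash
python3 - <<'E'
from h import *
o=arm.get_obs(); print(o['tcp_pos'],o['time'])
print(rel([499.6,363.2,256],Rdown(115.3)))
E
```

```text
[769.45711067 179.98195954 268.37953325] 10.35
([238.1, -219.8, 0.4], [0.0, -0.0, -0.22])
```

Emit:
drive_tool(
  moves=[
    {"offset": [35, -33, 0], "rot": [0, 0, -0.04], "grip": 60},
    {"offset": [75, -70, 0], "rot": [0, 0, -0.08], "grip": 60},
    {"offset": [115, -107, 0], "rot": [0, 0, -0.12], "grip": 60},
    {"offset": [155, -144, 0], "rot": [0, 0, -0.16], "grip": 60},
    {"offset": [195, -181, 0], "rot": [0, 0, -0.22], "grip": 60},
    {"offset": [225, -208, 20], "rot": [0, 0, -0.22], "grip": 60},
    {"offset": [238.1, -219.8, 60], "rot": [0, 0, -0.22], "grip": 60},
    {"offset": [238.1, -219.8, 120], "rot": [0, 0, -0.22], "grip": 60},
    {"offset": [238.1, -219.8, 160], "rot": [0, 0, -0.22], "grip": 60},
    {"offset": [238.1, -219.8, 160], "rot": [0, 0, -0.22], "grip": 60},
  ],
)

```text
time: 11.6
tcp_pos: [497.4, 362.4, 93.6]
eef_rot: [-0.002, 0.535, 0.845, -0.002]
wrist_force: [-0.6, 0.0, 1.0]
finger_gap: 60.0
```

```bash
python3 - <<'E'
from h import *
advance([238.1,-219.8,160],[0,0,-.22]); 
snap('side','s4');o=arm.get_obs(); p,R=getcmd(); print(p,o['tcp_pos'],o['time'])
cv2.imwrite('pics/s4c.png',cv2.resize(cv2.imread('pics/s4.png')[150:290,170:310],None,fx=4.2,fy=4.2,interpolation=cv2.INTER_CUBIC))
E
```

```text
[499.61648221 363.24944692  96.41019788] [499.40489484 363.46467719  96.63505841] 11.65
```

View pics/s4c.png

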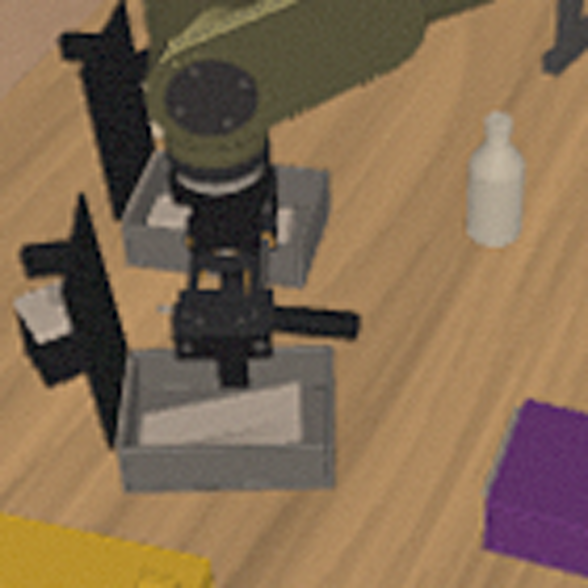

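Emit:
drive_tool(
  moves=[
    {"offset": [0, 0, 40], "rot": [0, 0, 0], "grip": 60},
    {"offset": [0, 0, 75], "rot": [0, 0, 0], "grip": 60},
    {"offset": [0, 0, 88], "rot": [0, 0, 0], "grip": 60},
    {"offset": [0, 0, 88], "rot": [0, 0, 0], "grip": 60},
    {"offset": [0, 0, 88], "rot": [0, 0, 0], "grip": 40},
    {"offset": [0, 0, 88], "rot": [0, 0, 0], "grip": 30},
    {"offset": [0, 0, 88], "rot": [0, 0, 0], "grip": 30},
    {"offset": [0, 0, 88], "rot": [0, 0, 0], "grip": 30},
    {"offset": [0, 0, 88], "rot": [0, 0, 0], "grip": 30},
    {"offset": [0, 0, 88], "rot": [0, 0, 0], "grip": 30},
  ],
)

```text
time: 12.9
tcp_pos: [500.6, 364.0, 9.6]
eef_rot: [0.0, 0.535, 0.845, 0.002]
wrist_force: [-0.4, -1.5, 6.1]
finger_gap: 37.8
```

```bash
python3 - <<'E'
import cv2
t=cv2.imread('pics/top0.png'); cv2.imwrite('pics/f1.png',cv2.resize(t[105:235,350:460],None,fx=4.6*1,fy=4.6,interpolation=cv2.INTER_CUBIC))
cv2.imwrite('pics/f2.png',cv2.resize(t[108:148,365:415],None,fx=14,fy=14,interpolation=cv2.INTER_CUBIC))
cv2.imwrite('pics/f3.png',cv2.resize(t[195:235,352:402],None,fx=14,fy=14,interpolation=cv2.INTER_CUBIC))
t=cv2.imread('pics/s3.png'); cv2.imwrite('pics/f4.png',cv2.resize(t[105:170,245:335],None,fx=8.5,fy=8.5,interpolation=cv2.INTER_CUBIC))
E
```

```text
(no output)
```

View pics/f2.png

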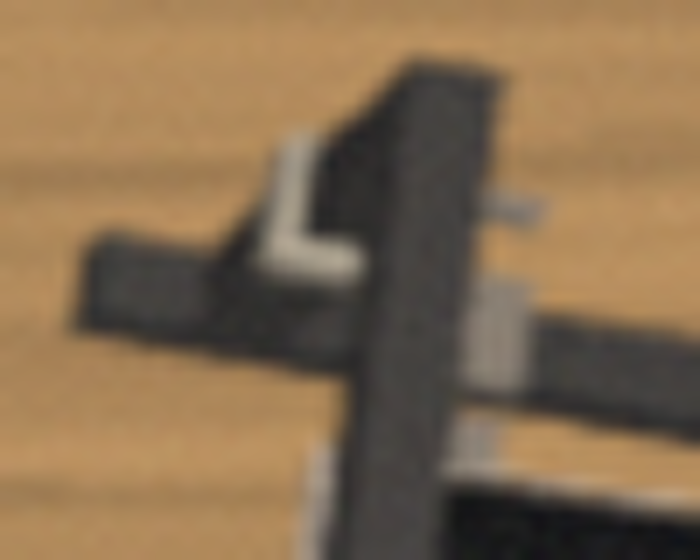

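View pics/f3.png

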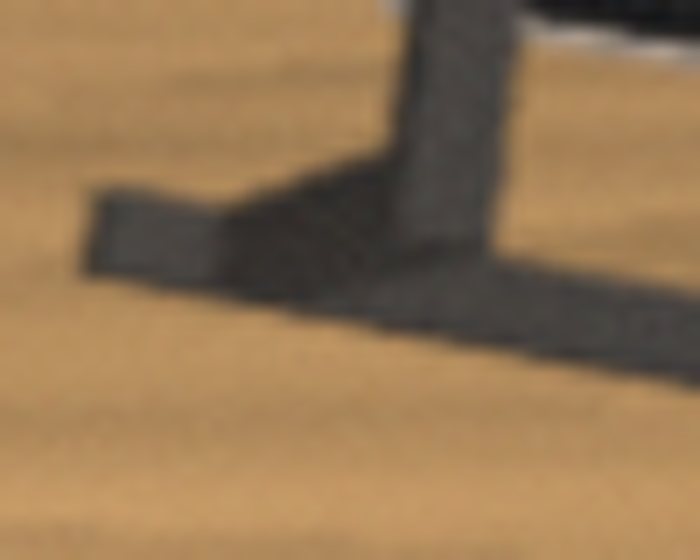

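View pics/f4.png

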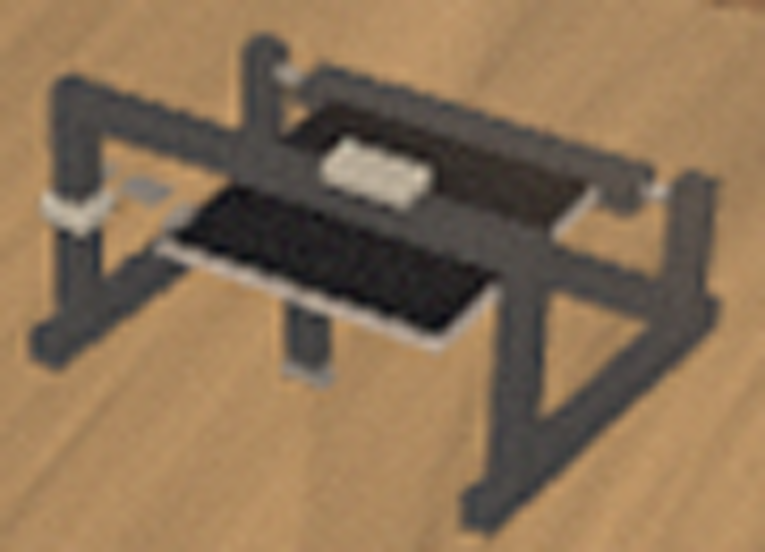

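```bash
python3 - <<'E'
from h import *
a=lambda x,y,h: plane('top',365+(x+.5)/14-.5,108+(y+.5)/14-.5,h)
b=lambda x,y,h: plane('top',352+(x+.5)/14-.5,195+(y+.5)/14-.5,h)
s=lambda x,y,h: plane('side',245+(x+.5)/8.5-.5,105+(y+.5)/8.5-.5,h)
obs=[(-25,150,a(410,58,160)),(-5,150,a(507,75,160)),(-50,150,a(100,232,20)),(-50,130,a(75,325,20)),(-50,-130,b(102,190,20)),(-50,-150,b(85,272,18)),(-5,-150,b(490,255,160))]
src=np.array([[x,y] for x,y,_ in obs],float);dst=np.array([q[:2] for *_,q in obs])
def fit(src,dst):
    sc,dc=src.mean(0),dst.mean(0); H=(src-sc).T@(dst-dc); U,S,V=np.linalg.svd(H); R=V.T@np.diag([1,np.linalg.det(V.T@U.T)])@U.T; return R,dc-R@sc
R,t=fit(src,dst); print('yaw',np.degrees(np.arctan2(R[1,0],R[0,0])),'origin',t); print((src@R.T+t-dst).round(1))
obs2=[(-50,150,s(32,345,20)),(-50,-150,s(468,500,20))]; print(obs2)
print('foot side', s(308,374,17), 'top-based', R@[6,0]+t)
for x,y,q in obs2: print(R@[x,y]+t-q[:2])
E
```

```text
yaw -101.56265003223315 origin [ 567.41029891 -295.06819509]
[[-0.6  0.7]
 [-0.7  1.4]
 [-0.4  0.5]
 [ 2.3 -2.6]
 [ 0.4 -0.3]
 [-0.7 -0.6]
 [-0.2  0.9]]
[(-50, 150, array([ 716.13548738, -260.83869871,   20.        ])), (-50, -150, array([ 445.30259758, -215.65660918,   20.        ]))]
foot side [ 567.13575209 -298.16567624   17.        ] top-based [ 566.20766303 -300.94643181]
[  8.2526952  -15.31008733]
[-14.82625104  -0.36038295]
```

```bash
python3 - <<'E'
from h import *
print('bottle',plane('top',279,222,130)); 
print(advance([0,0,88],[0,0,0])[0])
R2=Rdown(-11.6)
print(rel([590.9,-180.5,180],R2))
E
```

```text
bottle [402.45078716  44.03800837 130.        ]
[499.62206514 363.27910204   8.41020306]
([-530.6, -149.6, -171.8], [-0.0, -0.0, 2.214])
```

Emit:
drive_tool(
  moves=[
    {"offset": [0, 0, -20], "rot": [0, 0, 0], "grip": 30},
    {"offset": [0, 0, -65], "rot": [0, 0, 0], "grip": 30},
    {"offset": [0, 0, -115], "rot": [0, 0, 0], "grip": 30},
    {"offset": [-10, -3, -155], "rot": [0, 0, 0], "grip": 30},
    {"offset": [-40, -11, -172], "rot": [0, 0, 0.1], "grip": 30},
    {"offset": [-85, -24, -172], "rot": [0, 0, 0.25], "grip": 30},
    {"offset": [-130, -37, -172], "rot": [0, 0, 0.4], "grip": 30},
    {"offset": [-175, -49, -172], "rot": [0, 0, 0.55], "grip": 30},
    {"offset": [-220, -62, -172], "rot": [0, 0, 0.7], "grip": 30},
    {"offset": [-265, -75, -172], "rot": [0, 0, 0.85], "grip": 30},
  ],
)

```text
time: 14.15
tcp_pos: [544.5, 90.2, 180.0]
eef_rot: [-0.001, 0.837, 0.547, 0.001]
wrist_force: [0.2, -0.6, -1.3]
finger_gap: 37.5
```

```bash
python3 - <<'E'
from h import *
print(advance([-265,-75,-172],[0,0,.85])[0]); o=arm.get_obs(); print(o['tcp_pos'],o['q'].round(3),o['finger_gap'],o['wrist_force'])
print(rel([590.9,-180.5,180],Rdown(-11.6)),rel([590.9,-180.5,5],Rdown(-11.6)))
E
```

```text
[544.9564559   91.57100513 180.32152639]
[544.4880393   90.19979591 180.0166771 ] [ 0.066 -0.069  1.906  0.002  1.304 -1.092] 37.4571912434079 [ 0.17850008 -0.63257441 -1.33669764]
([-231.4, 150.3, 0.2], [-0.0, -0.0, 1.364]) ([-231.4, 150.3, 175.2], [-0.0, -0.0, 1.364])
```

```bash
python3 - <<'E'
from h import *
print(rel([595,-160.9,180],Rdown(-11.6)),rel([595,-160.9,5],Rdown(-11.6)))
E
```

```text
([-211.8, 146.3, 0.2], [-0.0, -0.0, 1.364]) ([-211.8, 146.3, 175.2], [-0.0, -0.0, 1.364])
```

Emit:
drive_tool(
  moves=[
    {"offset": [-30, 21, 0], "rot": [0, 0, 0.16], "grip": 30},
    {"offset": [-65, 45, 0], "rot": [0, 0, 0.33], "grip": 30},
    {"offset": [-100, 69, 0], "rot": [0, 0, 0.5], "grip": 30},
    {"offset": [-135, 93, 0], "rot": [0, 0, 0.67], "grip": 30},
    {"offset": [-165, 114, 10], "rot": [0, 0, 0.84], "grip": 30},
    {"offset": [-190, 131, 25], "rot": [0, 0, 1.01], "grip": 30},
    {"offset": [-211.8, 146.3, 45], "rot": [0, 0, 1.18], "grip": 30},
    {"offset": [-211.8, 146.3, 75], "rot": [0, 0, 1.3], "grip": 30},
    {"offset": [-211.8, 146.3, 110], "rot": [0, 0, 1.364], "grip": 30},
    {"offset": [-211.8, 146.3, 135], "rot": [0, 0, 1.364], "grip": 30},
  ],
)

```text
time: 15.4
tcp_pos: [593.8, -160.2, 42.6]
eef_rot: [-0.001, 0.995, -0.101, -0.001]
wrist_force: [-0.3, 0.3, -2.8]
finger_gap: 38.0
```

```bash
python3 - <<'E'
from h import *
print(advance([-211.8,146.3,135],[0,0,1.364])[0])
snap('side','s5'); snap('top','t5');o=arm.get_obs(); print(o['tcp_pos'],o['q'].round(3),o['finger_gap'],o['wrist_force'],o['time'])
cv2.imwrite('pics/s5c.png',cv2.resize(cv2.imread('pics/s5.png')[90:220,230:370],None,fx=4.6,fy=4.6,interpolation=cv2.INTER_CUBIC))
cv2.imwrite('pics/t5c.png',cv2.resize(cv2.imread('pics/t5.png')[100:240,320:460],None,fx=4.2,fy=4.2,interpolation=cv2.INTER_CUBIC))
E
```

```text
[ 595.01896669 -160.88602749   45.23961905]
[ 591.88438262 -159.42833273   40.52493065] [-0.352  0.214  1.86   0.002  1.076 -0.151] 37.67839969342594 [-1.47849249  0.169453   -2.6924948 ] 15.5
```

View pics/s5c.png

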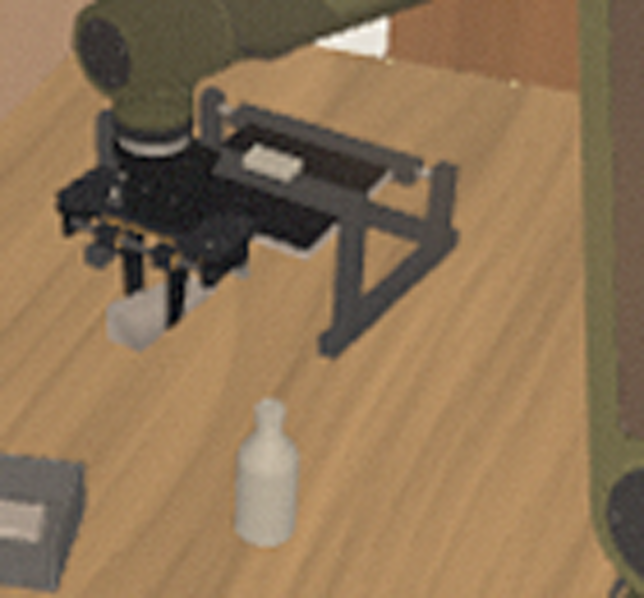

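View pics/t5c.png

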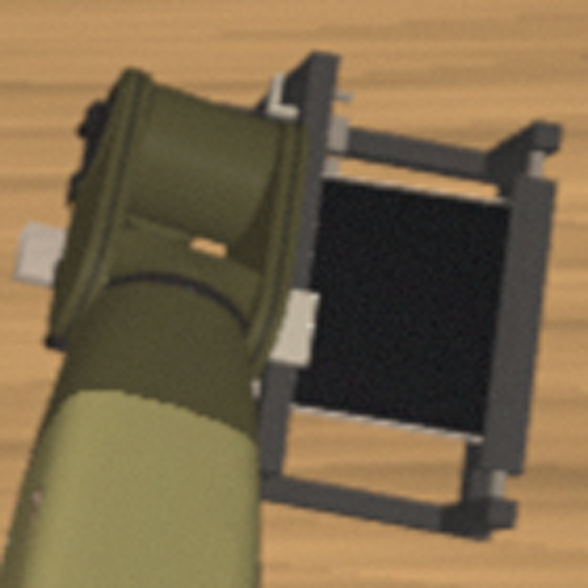

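Emit:
drive_tool(
  moves=[
    {"offset": [0, 0, 15], "rot": [0, 0, 0], "grip": 30},
    {"offset": [0, 0, 30], "rot": [0, 0, 0], "grip": 30},
    {"offset": [0, 0, 37], "rot": [0, 0, 0], "grip": 30},
    {"offset": [0, 0, 41], "rot": [0, 0, 0], "grip": 30},
    {"offset": [0, 0, 41], "rot": [0, 0, 0], "grip": 30},
    {"offset": [0, 0, 41], "rot": [0, 0, 0], "grip": 30},
    {"offset": [0, 0, 41], "rot": [0, 0, 0], "grip": 60},
    {"offset": [0, 0, 41], "rot": [0, 0, 0], "grip": 60},
    {"offset": [0, 0, 41], "rot": [0, 0, 0], "grip": 60},
    {"offset": [0, 0, 25], "rot": [0, 0, 0], "grip": 60},
  ],
)

```text
time: 16.75
tcp_pos: [593.9, -160.1, 18.2]
eef_rot: [-0.001, 0.995, -0.101, -0.001]
wrist_force: [-0.2, -0.2, -0.1]
finger_gap: 60.0
```

```bash
python3 - <<'E'
from h import *
print(advance([0,0,25],[0,0,0])[0])
o=arm.get_obs(); print(o['tcp_pos'])
R2=Rdown(-11.6,-40); fx=np.array([-.2011,-.9796,0])
p,R=getcmd()
print(rel([595-.0,-160.9,110],R2))
w0=np.array([595,-160.9,0])+17*fx
g=w0-48*fx+[0,0,24]; t=g+R2[:,2]*19; print(w0,t, rel(t,R2), rel(t-R2[:,2]*60,R2))
E
```

```text
[ 595.02055275 -160.87760275   20.23962052]
[ 593.86902003 -160.10971134   18.20295425]
([-0.0, -0.0, -89.8], [-0.698, -0.0, 0.0])
[ 591.5813 -177.5532    0.    ] [ 598.77834247 -142.49591783    9.44515558] ([-0.0, -18.8, 10.8], [-0.698, -0.0, 0.0]) ([0.0, -57.3, -35.1], [-0.698, -0.0, 0.0])
```

Emit:
drive_tool(
  moves=[
    {"offset": [0, 0, -30], "rot": [0, 0, 0], "grip": 65},
    {"offset": [0, -10, -70], "rot": [-0.1, 0, 0], "grip": 65},
    {"offset": [0, -25, -80], "rot": [-0.25, 0, 0], "grip": 65},
    {"offset": [0, -45, -80], "rot": [-0.4, 0, 0], "grip": 65},
    {"offset": [0, -65, -75], "rot": [-0.55, 0, 0], "grip": 65},
    {"offset": [0, -83, -66], "rot": [-0.698, 0, 0], "grip": 65},
    {"offset": [0, -83, -66], "rot": [-0.698, 0, 0], "grip": 65},
    {"offset": [0, -83, -66], "rot": [-0.698, 0, 0], "grip": 65},
    {"offset": [0, -83, -66], "rot": [-0.698, 0, 0], "grip": 65},
    {"offset": [0, -83, -66], "rot": [-0.698, 0, 0], "grip": 65},
  ],
)

```text
time: 18.0
tcp_pos: [612.1, -80.6, 86.8]
eef_rot: [0.339, 0.935, -0.096, -0.033]
wrist_force: [-0.0, -0.0, -0.6]
finger_gap: 64.8
```

```bash
python3 - <<'E'
from h import *
print(advance([0,-83,-66],[-.698,0,0]))
snap('side','s6'); snap('top','t6');o=arm.get_obs(); print(o['tcp_pos'],o['q'].round(3),o['finger_gap'],o['wrist_force'],o['time'])
q=o['eef_rot'];print(Rn.from_quat([q[1],q[2],q[3],q[0]]).as_matrix().round(3))
cv2.imwrite('pics/s6c.png',cv2.resize(cv2.imread('pics/s6.png')[90:220,230:370],None,fx=4.6,fy=4.6,interpolation=cv2.INTER_CUBIC))
cv2.imwrite('pics/t6c.png',cv2.resize(cv2.imread('pics/t6.png')[100:240,320:460],None,fx=4.2,fy=4.2,interpolation=cv2.INTER_CUBIC))
E
```

```text
(array([611.66836586, -79.58742144,  86.26807455]), array([[ 9.79667801e-01, -1.53746579e-01, -1.28891388e-01],
       [-2.00626520e-01, -7.50768537e-01, -6.29361266e-01],
       [-5.45669498e-06,  6.42423998e-01, -7.66349403e-01]]))
[611.89257428 -80.25205125  86.30648538] [ 0.076  0.324  1.766 -0.686  1.339  0.543] 65.11156734726272 [0.11475748 0.06955802 0.35868186] 18.1
[[ 0.979 -0.156 -0.128]
 [-0.202 -0.752 -0.628]
 [ 0.002  0.641 -0.768]]
```

View pics/s6c.png

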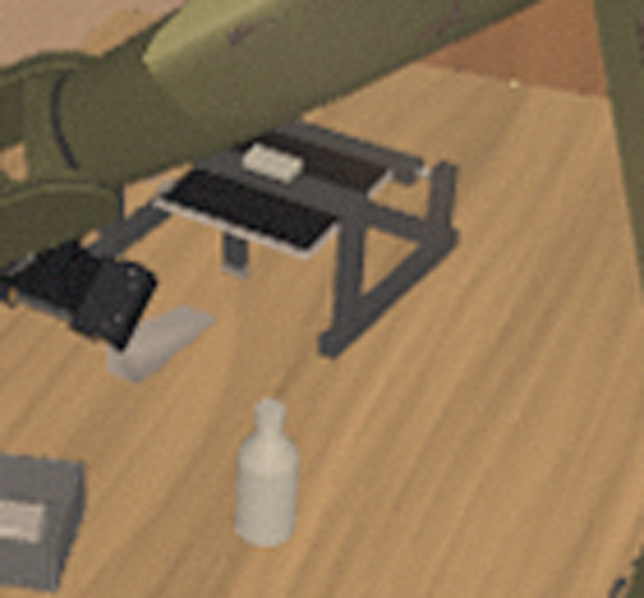

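View pics/t6c.png

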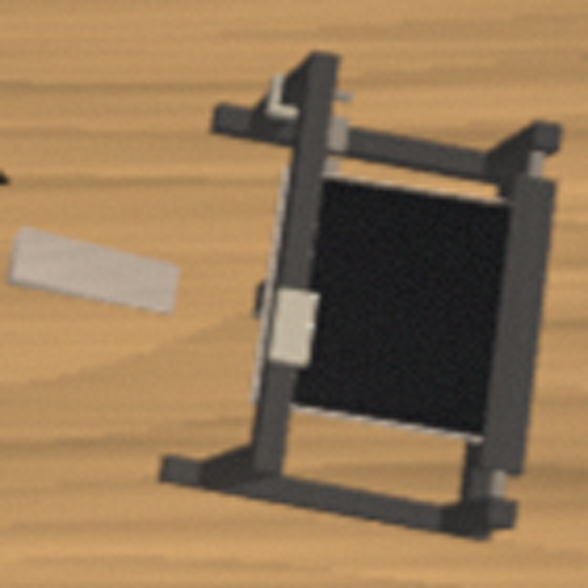

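```bash
python3 - <<'E'
from h import *
a=np.load('t6.npz')['p'].astype(int)
c=cv2.imread('pics/t6.png')[145:180,315:400]; cv2.imwrite('pics/t6d.png',cv2.resize(c,None,fx=9,fy=9,interpolation=cv2.INTER_CUBIC))
b=a[140:190,315:368]; sat=b.max(2)-b.min(2); m=((sat<55)&(b.sum(2)>330)).astype(np.uint8); cs,_=cv2.findContours(m,0,1); k=max(cs,key=cv2.contourArea); r=cv2.minAreaRect(k); bx=cv2.boxPoints(r)+[315,140]; print(r,bx)
fx=np.array([-.2011,-.9796]); fy=np.array([.9796,-.2011]); o=np.array([567.4,-295.1])
for u,v in bx: 
    q=plane('top',u,v,8)[:2]; print(q,(q-o)@fx,(q-o)@fy)
q=plane('top',320+261.5/4.2-.5,100+300/4.2-.5,45)[:2]; print('stem',(q-o)@fx,(q-o)@fy)
E
```

```text
((26.676467895507812, 24.794118881225586), (40.01837158203125, 13.824529647827148), 14.03624439239502) [[320.58823776 166.64706039]
 [323.94117737 153.2352972 ]
 [362.76469803 162.94117737]
 [359.41175842 176.35293961]]
[ 587.82047566 -105.38597704] -189.95041454920687 -18.147592065544803
[ 632.19594929 -118.15166826] -186.36905117303075 27.889802409494575
[ 598.15459036 -243.67754765] -56.55818244653594 19.786141550479496
[ 554.01167795 -230.33777658] -60.74868249406129 -26.13888340837801
stem -2.1381115511765767 -3.8690588259174596
```

View pics/t6d.png

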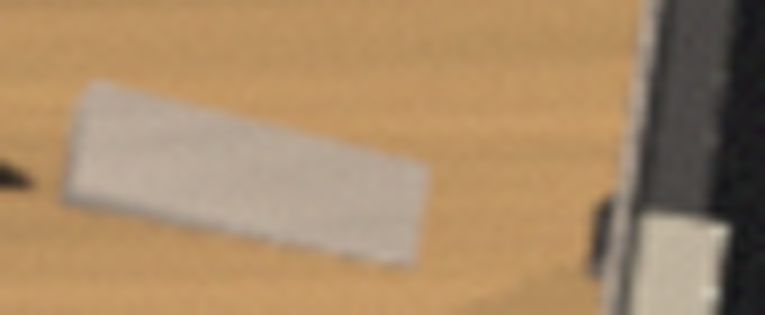

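```bash
python3 - <<'E'
from h import *
fx=np.array([-.2011,-.9796]); fy=np.array([.9796,-.2011]); o=np.array([567.4,-295.1])
f=lambda x,y,h:(lambda q:print((q-o)@fx,(q-o)@fy,q))(plane('top',315+(x+.5)/9-.5,145+(y+.5)/9-.5,h)[:2])
f(428,165,5);f(415,265,2);f(92,83,38);f(65,203,0);print('stem');f(602,205,50);f(600,272,30)
c=cv2.imread('pics/s6.png')[130:180,240:300]; cv2.imwrite('pics/s6d.png',cv2.resize(c,None,fx=11,fy=11,interpolation=cv2.INTER_CUBIC))
E
```

```text
-57.98471308853375 20.324850608561256 [ 598.96913834 -242.38852657]
-56.47579500844083 -16.33546252713771 [ 562.75532975 -236.49461189]
-187.65646202286766 18.784139215949452 [ 623.5354368  -115.05954912]
-184.77351122113217 -17.11505299870557 [ 587.79087736 -110.66461231]
stem
-6.169866272378443 6.144815505215936 [ 574.65980488 -290.29199723]
2.1643586616005237 -12.902196040297342 [ 554.32650626 -294.62560134]
```

View pics/s6d.png

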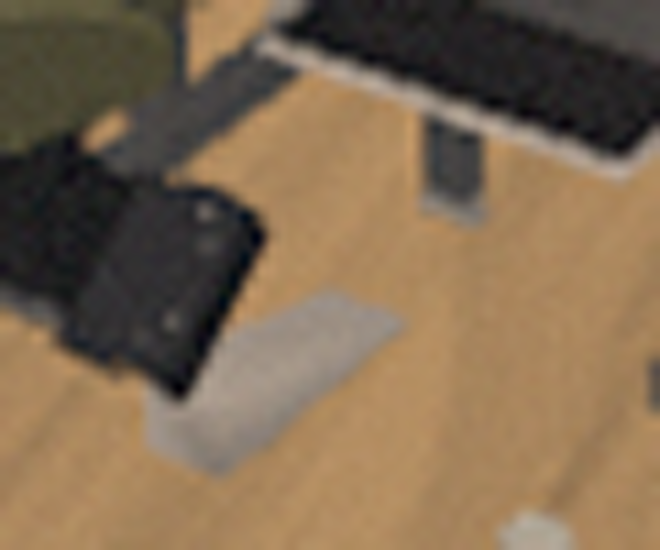

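```bash
python3 - <<'E'
from h import *
fx=np.array([-.2011,-.9796]); fy=np.array([.9796,-.2011]); o=np.array([567.4,-295.1])
def f(x,y,h):
    q=plane('side',240+(x+.5)/11-.5,130+(y+.5)/11-.5,h)[:2]; print(((q-o)@fx).round(1),((q-o)@fy).round(1))
f(425,205,15);f(487,218,15);print();f(332,292,5);f(405,322,5);print();f(222,475,0);f(148,455,0)
E
```

```text
1.4 13.8
8.0 -13.2

-63.0 17.0
-63.9 -20.2

-188.0 -16.6
-194.0 15.3
```

Emit:
drive_tool(
  moves=[
    {"offset": [0, 0, 35], "rot": [0, 0, 0], "grip": 65},
    {"offset": [0, 0, 70], "rot": [0, 0, 0], "grip": 65},
    {"offset": [0, 0, 92], "rot": [0, 0, 0], "grip": 65},
    {"offset": [0, 0, 100], "rot": [0, 0, 0], "grip": 65},
    {"offset": [0, 0, 100], "rot": [0, 0, 0], "grip": 45},
    {"offset": [0, 0, 100], "rot": [0, 0, 0], "grip": 30},
    {"offset": [0, 0, 100], "rot": [0, 0, 0], "grip": 30},
    {"offset": [0, 0, 100], "rot": [0, 0, 0], "grip": 30},
    {"offset": [0, 0, 100], "rot": [0, 0, 0], "grip": 30},
    {"offset": [0, 0, 100], "rot": [0, 0, 0], "grip": 30},
  ],
)

```text
time: 19.35
tcp_pos: [599.8, -141.8, 9.7]
eef_rot: [0.339, 0.935, -0.095, -0.033]
wrist_force: [1.6, 3.7, 5.2]
finger_gap: 37.9
```

```bash
python3 - <<'E'
from h import *
advance([0,0,100],[0,0,0])
fx=np.array([-.2011,-.9796]); fy=np.array([.9796,-.2011]); o=np.array([567.4,-295.1])
K,E=cal('side')
def vp(u,v,X):
    r=E[:3,:3]@np.linalg.inv(K)@[u,v,1]; c=E[:3,3]; s=(X-(c[:2]-o)@fx)/(r[:2]@fx); P=c+s*r; return ((P[:2]-o)@fy).round(1),P[2].round(1)
c=cv2.imread('pics/s3.png')[120:135,255:275]; cv2.imwrite('pics/s3e.png',cv2.resize(c,None,fx=36,fy=36,interpolation=cv2.INTER_CUBIC))
for x,y in ((125,188),(148,188),(172,188),(160,195),(180,212),(192,208)): print((x,y),vp(245+(x+.5)/8.5-.5,105+(y+.5)/8.5-.5,20))
for P,Z in ((98,76.5),(104,76.5),(104,90.5),(104,82.5)): 
    w=o+20*fx+P*fy; print(P,Z,proj('side',[*w,Z]))
E
```

```text
(125, 188) (np.float64(135.0), np.float64(80.6))
(148, 188) (np.float64(119.3), np.float64(85.7))
(172, 188) (np.float64(103.0), np.float64(91.0))
(160, 195) (np.float64(111.2), np.float64(84.0))
(180, 212) (np.float64(97.7), np.float64(77.7))
(192, 208) (np.float64(89.6), np.float64(82.9))
98 76.5 [265.67681126 129.70806081]
104 76.5 [264.6306386  129.33695064]
104 90.5 [264.625995   126.71293285]
104 82.5 [264.62865385 128.2154007 ]
```

View pics/s3e.png

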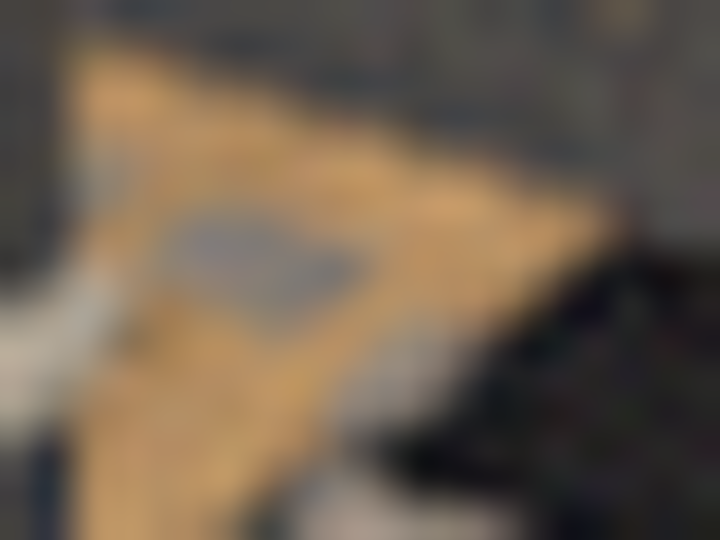

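```bash
python3 - <<'E'
from h import *
for n in ('top0','t2','t3','t6'):
    z=np.load(n+'.npz'); C=cloud('top',z['d'])[...,2]
    print(n); print(C[127:145,394:406].round(0).astype(int))
z=np.load('s3.npz'); C=cloud('side',z['d'])[...,2]; print(C[122:136,255:275].round(0).astype(int))
E
```

```text
top0
[[ 164  159  159  156  157   91   87   -2    1    2    1   -2]
 [ 153  158  158  164  162   85   84   88   83   85   -2   -4]
 [ 161  160  154  163  163   87   84   84   86    6   -2    2]
 [ 157  165  161  157  159   90   90   88   87   21   26   20]
 [ 163  162  160  159  158   82   86   86   89   23   22   23]
 [ 165  160  159  160  156   87   90   86   89   18   19   22]
 [ 164  159  163  160  160   88   83   89   82   21   19   17]
 [ 159  160  161  162  162   89   84   87   90   20   19   14]
 [ 160  161  159  163   16   81   84   87   84   22   18   19]
 [ 165  162  159  161    2    4    6    2    5   12   17   17]
 [ 165  162  160  158   78    4    1    0    3    4    5    7]
 [ 159  159  166  159   77   77   76   82    1    2   -3    3]
 [ 158  158  157  156   80   83   79    1   -2    4   -5   -2]
 [ 159  164  163  164   81   75   81   -2    3    2   -3    3]
 [ 161  153  155  158   74   78   82   -3    5   -1   -5    2]
 [ 162  161  159   80   82   83   82   81   87   83   79   78]
 [ 161  158  163   79   80   79   80 1373   85   85   82   76]
 [ 158  162  157   81   
[... 4008 characters left out ...]
0   79    3   -2   -5   77   -2   77
    78   81   84   82   76   88]
 [  84   85   78   -2   -4    2   -3   -4   -1   75   78   77   79   77
    77   78   80   81   81   78]
 [  81   70    3    0   -6   -2   -3   -4   -1   78   77   80   83   80
    78   79   81   78   77   80]
 [  75   71   -2   -3    0   -5   -4   -4   -1   20   84   80   79   79
    83   78   78   81   80   80]
 [  65   64   -2   -3    3   -8   -1   -3   19   78   75   77   77   80
    73   80   81   77   85   84]
 [  61   60    1   -4    3   -5   18   17   73   73   74   74   78   78
    73   76   77   78   78   78]
 [  54   54   -5    0   -5   16   18   17   16   22   69   71   74   76
    77   79   75   79   78   76]]
```

```bash
cat >> h.py <<'E'
def gap(ds):
    pm=[];tm=[]
    for d in ds:
        C=cloud('top',d)[...,2]
        a=C[128:136,399:403].ravel(); pm+=list(a[(a>65)&(a<110)])
        b=C[137:142,398:401].ravel(); tm+=list(b[(b>65)&(b<110)])
    pm,tm=np.array(pm),np.array(tm)
    f=lambda x:(round(float(np.mean(x)),2),round(float(x.std()/len(x)**.5),2),len(x))
    return f(pm),f(tm),round(float(pm.mean()-tm.mean()),2)
E
python3 - <<'E'
from h import *
print(gap([np.load(n+'.npz')['d'] for n in ('top0','t2','t3','t6')]))
fx=np.array([-.2011,-.9796])
for s in (40,50,60): print(s,rel(getcmd()[0]+s*np.r_[fx,0],getcmd()[1]))
print(getcmd()[0])
E
```

```text
((87.23, 0.25, 128), (79.42, 0.4, 52), 7.81)
40 ([-0.0, 30.7, 25.7], [0.0, 0.0, 0.0])
50 ([-0.0, 38.3, 32.1], [0.0, 0.0, 0.0])
60 ([-0.0, 46.0, 38.5], [0.0, 0.0, 0.0])
[ 598.77922711 -142.52354804    9.63313428]
```

Emit:
drive_tool(
  moves=[
    {"offset": [0, 6.1, 5.1], "rot": [0, 0, 0], "grip": 30},
    {"offset": [0, 15.3, 12.9], "rot": [0, 0, 0], "grip": 30},
    {"offset": [0, 24.5, 20.6], "rot": [0, 0, 0], "grip": 30},
    {"offset": [0, 33.7, 28.3], "rot": [0, 0, 0], "grip": 30},
    {"offset": [0, 42.9, 36], "rot": [0, 0, 0], "grip": 30},
    {"offset": [0, 52.1, 43.7], "rot": [0, 0, 0], "grip": 30},
    {"offset": [0, 61.3, 51.4], "rot": [0, 0, 0], "grip": 30},
    {"offset": [0, 61.3, 51.4], "rot": [0, 0, 0], "grip": 30},
    {"offset": [0, 61.3, 51.4], "rot": [0, 0, 0], "grip": 30},
    {"offset": [0, 61.3, 51.4], "rot": [0, 0, 0], "grip": 30},
  ],
)

```text
time: 20.6
tcp_pos: [583.2, -221.6, 9.7]
eef_rot: [0.34, 0.935, -0.095, -0.034]
wrist_force: [0.5, -5.0, 6.1]
finger_gap: 38.2
```

```bash
python3 - <<'E'
from h import *
print(advance([0,61.3,51.4],[0,0,0])[0])
snap('side','s7'); snap('top','t7');o=arm.get_obs(); print(o['tcp_pos'],o['finger_gap'],o['wrist_force'],o['time'])
cv2.imwrite('pics/s7c.png',cv2.resize(cv2.imread('pics/s7.png')[100:180,230:330],None,fx=7,fy=7,interpolation=cv2.INTER_CUBIC))
cv2.imwrite('pics/t7c.png',cv2.resize(cv2.imread('pics/t7.png')[100:240,320:460],None,fx=4.2,fy=4.2,interpolation=cv2.INTER_CUBIC))
print(gap([np.load('t7.npz')['d']]))
E
```

```text
[ 582.72954448 -220.89482844    9.62336604]
[ 583.24533852 -221.59834615    9.69845246] 37.84406356454958 [-0.09259553 -4.7193186   5.70633368] 20.7
((87.78, 0.36, 32), (77.69, 0.9, 13), 10.09)
```

View pics/s7c.png

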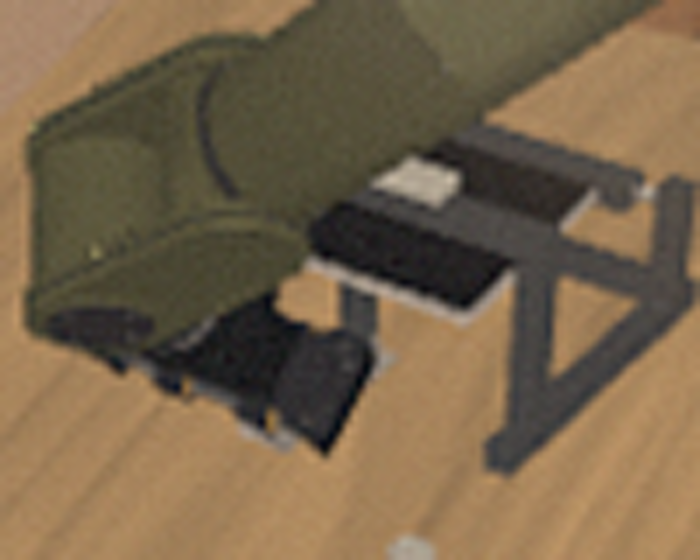

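View pics/t7c.png

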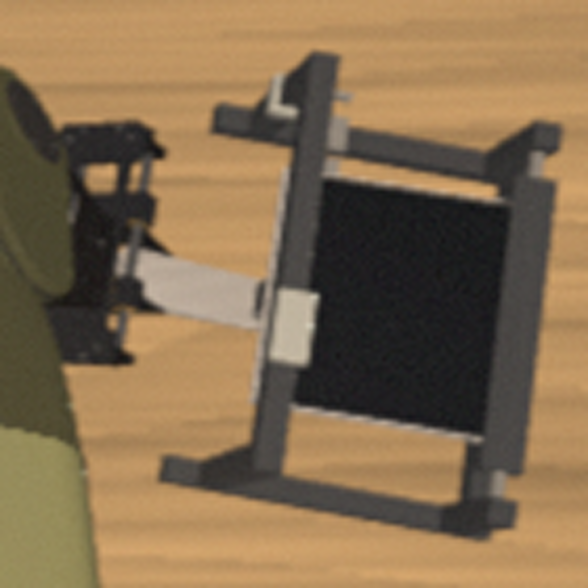

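Emit:
drive_tool(
  moves=[
    {"offset": [0, 4.6, 3.9], "rot": [0, 0, 0], "grip": 30},
    {"offset": [0, 9.2, 7.7], "rot": [0, 0, 0], "grip": 30},
    {"offset": [0, 13.8, 11.6], "rot": [0, 0, 0], "grip": 30},
    {"offset": [0, 18.4, 15.4], "rot": [0, 0, 0], "grip": 30},
    {"offset": [0, 23, 19.3], "rot": [0, 0, 0], "grip": 30},
    {"offset": [0, 26, 21.8], "rot": [0, 0, 0], "grip": 30},
    {"offset": [0, 27.6, 23.1], "rot": [0, 0, 0], "grip": 30},
    {"offset": [0, 27.6, 23.1], "rot": [0, 0, 0], "grip": 30},
    {"offset": [0, 27.6, 23.1], "rot": [0, 0, 0], "grip": 30},
    {"offset": [0, 27.6, 23.1], "rot": [0, 0, 0], "grip": 30},
  ],
)

```text
time: 21.95
tcp_pos: [578.3, -253.1, 9.6]
eef_rot: [0.338, 0.936, -0.094, -0.032]
wrist_force: [3.3, 12.7, 9.7]
finger_gap: 37.8
```

```bash
python3 - <<'E'
from h import *
print(advance([0,27.6,23.1],[0,0,0])[0])
ds=[]
for i in range(6): p,d=snap('top',f't8_{i}'); ds.append(d)
snap('side','s8');o=arm.get_obs(); print(o['tcp_pos'],o['finger_gap'],o['wrist_force'],o['time'])
cv2.imwrite('pics/s8c.png',cv2.resize(cv2.imread('pics/s8.png')[100:180,230:330],None,fx=7,fy=7,interpolation=cv2.INTER_CUBIC))
cv2.imwrite('pics/t8c.png',cv2.resize(cv2.imread('pics/t8_0.png')[100:240,320:460],None,fx=4.2,fy=4.2,interpolation=cv2.INTER_CUBIC))
print(gap(ds)); print(np.median([cloud('top',d)[...,2] for d in ds],0)[127:145,394:406].round(0).astype(int))
E
```

```text
[ 575.50874784 -256.15428531    9.65159717]
[ 578.28508867 -253.12362153    9.59730185] 37.7272955724099 [ 4.03215322 12.91714611 10.26129381] 22.3
((87.43, 0.21, 191), (83.93, 0.24, 90), 3.5)
[[160 159 161 160 160  88  89  -2   0   2  -2   1]
 [159 163 159 159 162  90  89  89  86  88  -1   0]
 [162 160 160 159 161  87  87  88  89   0  -1  -2]
 [159 162 160 162 161  90  90  88  88  20  22  19]
 [160 159 160 161 161  86  87  88  89  21  20  19]
 [159 161 160 159 160  88  88  86  86  22  19  20]
 [161 162 160 160 159  88  88  87  87  19  19  20]
 [160 161 160 161 161  87  87  88  86  19  20  20]
 [158 160 161 160  12  83  87  86  87  20  19  20]
 [160 160 161 162   4   6   9   6  13  12  13  19]
 [161 161 159 160  83  83  85  84  -1   4   4   7]
 [160 160 161 162  83  83  86  87   3  -1   2   1]
 [160 161 160 161  82  83  84  84   1  -1   1   3]
 [162 163 160 161  84  84  82  84  -1   0   2   0]
 [159 160 159 159  87  86  83  85  84  83   2   1]
 [161 162 160  86  88  86  88  87  89  88  86  91]
 [160 160 159  85  88  89  88  86  87  88  88  88]
 [160 158 162  88  87  88  87  87  86  87  86  89]]
```

View pics/s8c.png

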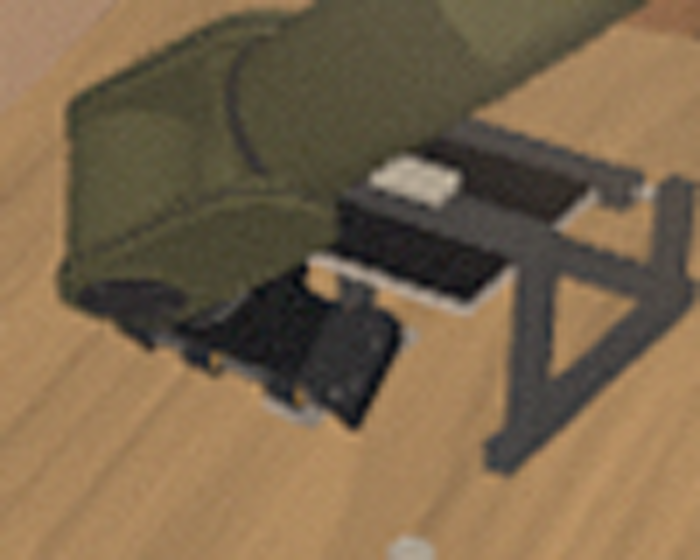

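View pics/t8c.png

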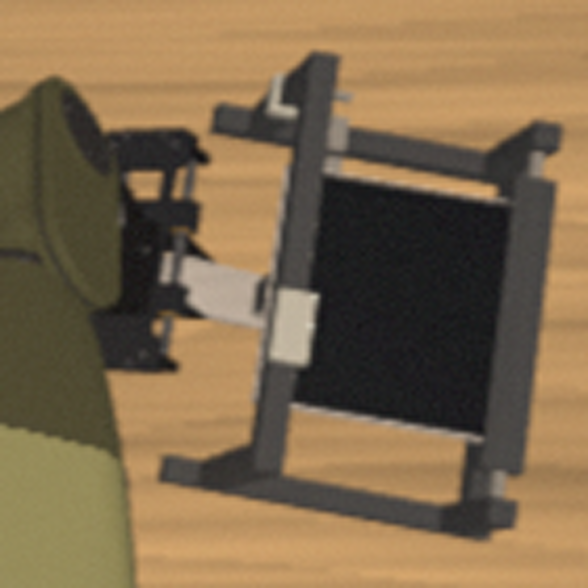

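Emit:
drive_tool(
  moves=[
    {"offset": [0, 2.5, 1.8], "rot": [0, 0, 0], "grip": 30},
    {"offset": [0, 5, 4], "rot": [0, 0, 0], "grip": 30},
    {"offset": [0, 7.5, 6], "rot": [0, 0, 0], "grip": 30},
    {"offset": [0, 9.2, 7.4], "rot": [0, 0, 0], "grip": 30},
    {"offset": [0, 9.2, 7.4], "rot": [0, 0, 0], "grip": 30},
    {"offset": [0, 9.2, 7.4], "rot": [0, 0, 0], "grip": 30},
    {"offset": [0, 9.2, 7.4], "rot": [0, 0, 0], "grip": 30},
    {"offset": [0, 9.2, 7.4], "rot": [0, 0, 0], "grip": 30},
    {"offset": [0, 9.2, 7.4], "rot": [0, 0, 0], "grip": 30},
    {"offset": [0, 9.2, 7.4], "rot": [0, 0, 0], "grip": 30},
  ],
)

```text
time: 23.55
tcp_pos: [575.8, -264.7, 9.6]
eef_rot: [0.338, 0.936, -0.094, -0.032]
wrist_force: [3.3, 12.6, 8.7]
finger_gap: 38.0
```

```bash
python3 - <<'E'
from h import *
print(advance([0,9.2,7.4],[0,0,0])[0])
ds=[]
for i in range(8): p,d=snap('top',f't9_{i}'); ds.append(d)
o=arm.get_obs(); print(o['tcp_pos'],o['finger_gap'],o['wrist_force'],o['time'])
print(gap(ds)); print(np.mean([cloud('top',d)[...,2] for d in ds],0)[127:145,394:406].round(1))
E
```

```text
[ 573.14048304 -267.71862922    9.89091237]
[ 575.78413978 -264.74350177    9.6020552 ] 37.74944338472474 [ 3.29436389 12.13429467  8.82741931] 23.95
((87.41, 0.17, 254), (87.71, 0.27, 120), -0.3)
[[ 1.616e+02  1.591e+02  1.600e+02  1.610e+02  1.610e+02  8.840e+01
   8.720e+01 -7.000e-01 -9.000e-01  7.000e-01 -6.000e-01 -1.500e+00]
 [ 3.116e+02  1.593e+02  1.599e+02  1.597e+02  1.606e+02  8.790e+01
   8.610e+01  8.750e+01  8.720e+01  8.830e+01  1.000e+00  4.000e-01]
 [ 1.605e+02  1.603e+02  1.605e+02  1.591e+02  1.608e+02  8.820e+01
   8.580e+01  8.640e+01  8.780e+01 -1.200e+00 -6.000e-01 -1.000e-01]
 [ 1.592e+02  1.605e+02  1.608e+02  1.596e+02  1.590e+02  8.610e+01
   8.900e+01  8.820e+01  8.700e+01  2.130e+01  2.080e+01  2.060e+01]
 [ 1.602e+02  1.599e+02  1.603e+02  1.583e+02  3.130e+02  2.480e+02
   8.810e+01  8.800e+01  8.710e+01  1.980e+01  2.150e+01  1.990e+01]
 [ 1.617e+02  1.588e+02  1.593e+02  1.595e+02  1.594e+02  8.810e+01
   8.790e+01  8.820e+01  8.680e+01  2.000e+01  1.810e+01  2.150e+01]
 [ 1.619e+02  1.592e+02  1.610e+02  1.630e+02  1.601e+02  8.810e+01
   8.990e+01 
[... 863 characters left out ...]
00 -5.000e-01]
 [ 1.598e+02  1.605e+02  1.613e+02  1.588e+02  8.710e+01  8.860e+01
   8.800e+01  8.720e+01  5.000e-01 -3.000e-01 -1.000e+00  1.000e+00]
 [ 1.605e+02  3.131e+02  1.597e+02  1.595e+02  8.830e+01  9.040e+01
   8.970e+01  9.060e+01  8.660e+01  8.770e+01  8.770e+01  8.880e+01]
 [ 1.598e+02  1.589e+02  1.592e+02  9.240e+01  9.150e+01  9.170e+01
   8.990e+01  8.980e+01  9.170e+01  9.000e+01  9.200e+01  9.160e+01]
 [ 1.585e+02  1.607e+02  1.607e+02  8.900e+01  9.060e+01  8.990e+01
   8.990e+01  9.100e+01  9.040e+01  9.140e+01  9.050e+01  8.900e+01]
 [ 1.606e+02  1.612e+02  1.607e+02  8.910e+01  8.940e+01  9.020e+01
   9.160e+01  9.070e+01  9.010e+01  9.040e+01  9.050e+01  9.120e+01]]
```

```bash
cat >> h.py <<'E'
def gap2(ds):
    C=np.array([cloud('top',d)[...,2] for d in ds])
    m=lambda a:(lambda b:(b.mean(),b.std()/len(b)**.5))(a[(a>65)&(a<110)])
    return [np.round(m(x),2).tolist() for x in (C[:,129:135,399:403],C[:,138:141,398:401],C[:,144:160,397:402])]
E
python3 - <<'E'
from h import *
L=lambda ns:[np.load(n+'.npz')['d'] for n in ns]
print(gap2(L(['top0','t2','t3','t6'])));print(gap2(L(['t8_%d'%i for i in range(6)])));print(gap2(L(['t9_%d'%i for i in range(8)])))
E
```

```text
[[87.32, 0.3], [79.16, 0.5], [82.77, 0.16]]
[[87.53, 0.23], [83.28, 0.3], [87.65, 0.12]]
[[87.59, 0.19], [87.11, 0.36], [90.52, 0.1]]
```

Emit:
drive_tool(
  moves=[
    {"offset": [0, 1.2, 1], "rot": [0, 0, 0], "grip": 30},
    {"offset": [0, 2.3, 1.9], "rot": [0, 0, 0], "grip": 30},
    {"offset": [0, 2.3, 1.9], "rot": [0, 0, 0], "grip": 30},
    {"offset": [0, 2.3, 1.9], "rot": [0, 0, 0], "grip": 30},
    {"offset": [0, 2.3, 1.9], "rot": [0, 0, 0], "grip": 30},
    {"offset": [0, 1.2, 1], "rot": [0, 0, 0], "grip": 30},
    {"offset": [0, 0.2, 0.1], "rot": [0, 0, 0], "grip": 30},
    {"offset": [0, 0.2, 0.1], "rot": [0, 0, 0], "grip": 30},
    {"offset": [0, 0.2, 0.1], "rot": [0, 0, 0], "grip": 30},
    {"offset": [0, 0.2, 0.1], "rot": [0, 0, 0], "grip": 30},
  ],
)

```text
time: 25.2
tcp_pos: [575.1, -267.5, 9.6]
eef_rot: [0.339, 0.935, -0.094, -0.032]
wrist_force: [5.2, 1.7, 4.8]
finger_gap: 37.4
```

```bash
python3 - <<'E'
from h import *
print(advance([0,.2,.1],[0,0,0])[0])
ds=[]
for i in range(8): p,d=snap('top',f'ta_{i}'); ds.append(d)
o=arm.get_obs(); print(o['tcp_pos'],o['finger_gap'],o['wrist_force'],o['time'])
print(gap2(ds))
E
```

```text
[ 573.09684459 -267.93171906    9.94276223]
[ 575.14180016 -267.46967144    9.63254165] 37.72877034053389 [5.87216998 0.89312208 5.18328247] 25.6
[[87.34, 0.18], [87.45, 0.32], [91.09, 0.11]]
```

Emit:
drive_tool(
  moves=[
    {"offset": [1, 0, 0], "rot": [0, 0, 0], "grip": 30},
    {"offset": [2, 0, 0], "rot": [0, 0, 0], "grip": 30},
    {"offset": [2, 0, 0], "rot": [0, 0, 0], "grip": 30},
    {"offset": [2, 0, 0], "rot": [0, 0, 0], "grip": 42},
    {"offset": [2, 0, 0], "rot": [0, 0, 0], "grip": 60},
    {"offset": [2, 0, 0], "rot": [0, 0, 0], "grip": 60},
    {"offset": [2, 0, -10], "rot": [0, 0, 0], "grip": 60},
    {"offset": [2, 0, -35], "rot": [0, 0, 0], "grip": 60},
    {"offset": [2, 0, -75], "rot": [0, 0, 0], "grip": 60},
    {"offset": [2, 0, -115], "rot": [0, 0, 0], "grip": 60},
  ],
)

```text
time: 26.85
tcp_pos: [590.6, -194.1, 99.5]
eef_rot: [0.339, 0.935, -0.095, -0.033]
wrist_force: [0.2, -0.3, 0.7]
finger_gap: 60.0
```

Emit:
drive_tool(
  moves=[
    {"offset": [0, 0, -30], "rot": [0, 0, 0], "grip": 60},
    {"offset": [0, 0, -70], "rot": [0, 0, 0], "grip": 60},
    {"offset": [0, 0, -110], "rot": [0, 0, 0], "grip": 60},
    {"offset": [0, 0, -150], "rot": [0, 0, 0], "grip": 60},
    {"offset": [0, 0, -180], "rot": [0, 0, 0], "grip": 60},
    {"offset": [0, 0, -200], "rot": [0, 0, 0], "grip": 60},
    {"offset": [0, 0, -200], "rot": [0, 0, 0], "grip": 60},
    {"offset": [0, 0, -200], "rot": [0, 0, 0], "grip": 60},
    {"offset": [0, 0, -200], "rot": [0, 0, 0], "grip": 60},
    {"offset": [0, 0, -200], "rot": [0, 0, 0], "grip": 60},
  ],
)

```text
time: 28.1
tcp_pos: [615.1, -70.7, 249.6]
eef_rot: [0.339, 0.935, -0.095, -0.035]
wrist_force: [-0.3, 0.1, -0.3]
finger_gap: 60.3
```

```bash
python3 - <<'E'
from h import *
advance([2,0,-115],[0,0,0]);print(advance([0,0,-200],[0,0,0])[0])
ds=[]
for i in range(10): p,d=snap('top',f'tb_{i}'); ds.append(d)
S=[snap('side',f'sb_{i}')[0] for i in range(4)]
o=arm.get_obs(); print(o['tcp_pos'],o['finger_gap'],o['wrist_force'],o['time'])
print(gap2(ds),gap(ds))
m=np.mean(S,0).astype(np.uint8)[...,::-1]; cv2.imwrite('pics/sbm.png',m)
cv2.imwrite('pics/sbc.png',cv2.resize(m[90:220,230:370],None,fx=4.6,fy=4.6,interpolation=cv2.INTER_CUBIC))
cv2.imwrite('pics/sbd.png',cv2.resize(m[118:138,250:280],None,fx=24,fy=24,interpolation=cv2.INTER_CUBIC))
E
```

```text
[615.65696726 -70.08417331 251.34281319]
[615.61458427 -70.09799862 250.62363958] 59.430610205424664 [-0.23702056 -0.51675871  0.45724614] 28.8
[[87.38, 0.16], [87.56, 0.31], [91.03, 0.1]] ((87.48, 0.14, 319), (88.51, 0.27, 149), -1.03)
```

View pics/tb_0.png

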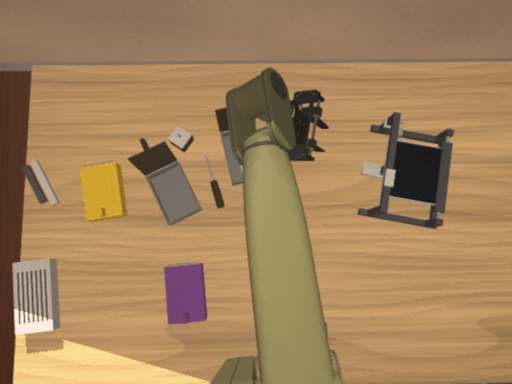

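View pics/sbm.png

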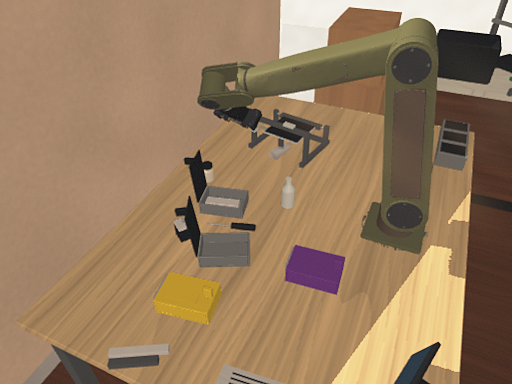

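View pics/sbd.png

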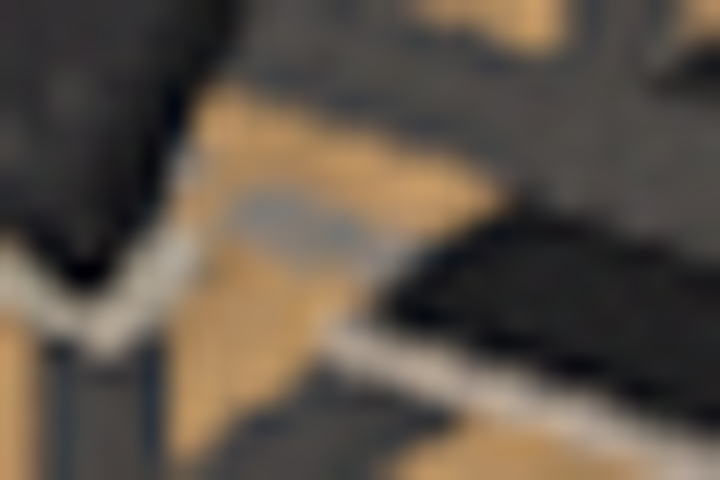

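```bash
python3 - <<'E'
from h import *
# side-camera depth cross-check of pointer vs tab from the saved frames
C=np.array([cloud('side',np.load(f'sb_{i}.npz')['d'])[...,2] for i in range(4)]); print(np.median(C,0)[124:132,258:270].round(0).astype(int))
print(workorder.hand_in())
E
```

```text
[[ -1  -5  -4  -1  -4  -2  -3  -2 141 141 144 146]
 [ 84  -3  -5  -4  -2  -2  -4  -3   0   0  -3 140]
 [ -4  -2  85  87  88  -2  -5  -3  -1  -4  -1  -5]
 [ 83  85  84  85  83  84  86  -3  -4  -1  -2  89]
 [ -1   0  86  84  86  85  -5  84  87  87  90  87]
 [ -3   1  -1   0  84  -3  84  85  88  87  89  90]
 [ -3  -3  -2   0  -2  -3   0  89  88  87  90  89]
 [ -2  -3   0  -3  -3  -5  87  91  89  88  90  90]]
the job is handed in; nothing more can be done
None
```

I opened both grey cases to about 1.75 rad, and both lids are standing. The left case held the wedge and the right one the flat block, which I left in place. I carried the wedge to the bench in front of the printer and slid it thin end first under the bed's foot. With the push force eased to about 1 N, I let go and backed off. The job was handed in at about 29 s.

**Level:** After release, top-camera depth put the pointer at 87.4 ± 0.2 mm and the tab at 87.3–87.6 ± 0.3 mm. The bed plate read 91.0 mm against 91.1 mm before release, so the wedge is holding it. In the side view the tab and pointer line up to within about 1 mm.

**Disagreements:**
- An earlier, wider tab patch put the tab about 1.0 mm above the pointer. I set that reading aside because the patch overlaps the plate's edge.
- The side camera's own depth, about 85 mm for pointer and tab, agrees only to 1–2 mm.
- My geometric estimate of the slide was about 120 mm. The tab and pointer needed about 128 mm, so I followed the depth measurement.

**Other things:** In the last pictures I saw no change in the jar, bottle, driver, motor, pointer collar or the yellow and purple look-alikes. I checked these by eye only.

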